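Load and lock the joint-inspection optics at the brazing bench

ROBOT

A 6-joint arm with a two-finger parallel gripper is mounted at the origin on the work surface. World frame = base frame: x ahead of the robot, y to its left, z up, the work surface at z = 0. Lengths are in m, angles in rad, forces in N, time in s.
With the tool pointing down it reaches from about 0.35 to 0.775 m from the base axis. Payload 7.3 kg.
Tool frame: the origin (TCP) lies on the mounting face of the last link; the fingertips stand 178 mm ahead of it and the grasp point (between the pads) lies 159 mm ahead of it (bot.tip_extent is the distance from the TCP to the fingertips, in m); z points along the fingers, y is the line along which they close (so a half turn about z gives the same grasp; the last joint's range is limited). The gripper opens to 92 mm and grips with 3 to 60 N. Pads are 19 mm wide; open, the fingers measure 130 mm over their backs; the gripper's body (75 mm by 190 mm) begins 47 mm behind the grasp point.
Start: joints at [-1.419, 0.342, 1.524, -0, 1.275, -0.146], TCP at [0.154, -0.502, 0.405] pointing down, gripper open.
Joint ranges: [-2.53, 2.53], [-0.77, 2.02], [0.04, 2.7], [-1, 4.14], [0.28, 2.66], [-3.11, 3.11]. Speed limits (rad/s): [2.57, 2.57, 3.14, 3.14, 3.14, 3.14].

INTERFACE

Orientations are given as a unit quaternion [x, y, z, w].
In Python, from workcell import bot, read_camera gives the robot as it stands.
- The arm moves only by the shell command python3 -m inch 'ROWS' [FORCE]. ROWS is JSON, a list of rows, each a list of 7 numbers: the opening, from 0 (shut) to 1 (fully open), then the shift along the tool's x, y, z scaled (see below), then the turn, a rotation vector about the tool's x, y, z scaled (see below). A call has exactly 10 rows; each row is the pose to reach, as a shift and turn from the pose commanded when the call began, along the tool's axes at that moment, turning the shorter way round; what a row does not reach only later rows make up. The controller multiplies each number of a shift by 300 mm and each number of a turn by 2 pi rad. A row lasts 1/10 s, in which the tool goes at most 50 mm and 8.59 degrees, less where a joint would pass 70% of its speed; a pose out of reach is approached as far as the arm can. A call with a number of a shift or a turn outside -1 to 1 is refused whole. A call with a gripper value outside its range is refused whole. The fingers move at their own pace and stop on an object; FORCE is the grip in N (left out, the last holds). Time passes only in rows, so rows that repeat a pose let the fingers close, or fill a call up. It gives the time, the measured TCP pose, the force and the opening at its end, in the units of the state.
- bot.get_obs(): the state, without advancing time (a new reading comes with each control period).
- read_camera(name): name is "scene" or "top"; returns a dict with "image" (480x640x3 uint8, red, green, blue), "fx", "fy", "cx", "cy" (pixels), "extrinsics" (4x4, takes a point from camera to world coordinates). Camera axes: x right, y down, z forward; pixel columns grow to the right and rows downward; lengths in m; the calibration is good to about 2 mm. A picture is of the moment at which its call begins. There is no depth.
- bot.job_done(): hands the job in, once; it reports no verdict.
The state is a dict: "time_s": time; "joints": joint angles; "qvel": joint speeds; "joint_torque": joint torques, N m; "ee_pos": TCP position; "eef_rot": TCP orientation; "contact_force": force on the tool from outside, world axes, zero at the start; "ft_torque": the same for the moment, N m; "opening": opening from 0.0 (shut) to 1.0 (fully open).
Only numpy, scipy, OpenCV 4.12 (cv2) and the standard library are available. Lean on these libraries where they do the work, as an engineer would, in place of code of your own. Each camera call takes 0.05 s, during which the arm holds its last target. There are 200 camera calls.

TASK

Get the braze-inspection optics ready: put every optic cell standing on the bench into a three-point mount of its own (any mount), with all three feet fully down in the grooves so that it cannot rock; the lock collars are found part-closed, so turn a collar open before loading its mount. Finish with all three collars, also that of a mount left empty, turned fully home to the white locked mark. It is glass: set the cells down gently, never tip one over, and do not disturb the fittings and tools lying about.

Things in the scene. Friction and masses are not known exactly. Their poses are not given: they have to be found in the camera images.
- lens_center (a point): Lens cell, loose, upright on three ball feet, 64 mm tall, 0.22 kg: a 58 mm plate with three ears, on it a round black barrel 40 mm in diameter with a lens on top. Take it by the barrel (16 to 64 mm up), the grasp 45 to 50 mm above the feet's underside. Point: on its axis, 32 mm above the feet's underside; z up, +x over one foot. Any one cell may be absent.
- mirror_center (a point): Mirror cell, loose, as the lens cell (same plate, ears, feet, axes, point, height) but for its head: two upright aluminium cheeks, 34 mm long in x and 40 mm over their outsides in y, from 16 to 64 mm up, with a slanted mirror between them. Take it across y, the grasp 45 to 50 mm up.
- prism_center (a point): Prism cell, loose, as the mirror cell, but its two cheeks are 26 mm long in x (40 mm over their outsides in y), with a glass prism between them.
- lens: The lens cell, origin on its axis at the feet's underside, same axes. All cells: three steel ball feet of 12 mm diameter, centres 24 mm from the axis at 0, 120 and 240 degrees from +x; heavy plate from 6 to 16 mm up, ears from 10 to 16; its three square ears (14 mm wide) reach to 38 mm radius right above the feet. A cell repeats every 120 degrees: any foot may go in any groove.
- mirror: The mirror cell, origin on its axis at the feet's underside; feet, plate and ears as lens.
- prism: The prism cell, origin on its axis at the feet's underside; feet, plate and ears as lens.
- mount_a: Fixed three-point mount: aluminium base, 82 mm across, on a foot plate 4 mm thick; origin at its underside's centre, z up, -x (knob side) roughly to the robot. Three V-grooves at 0, 120, 240 degrees from +x, each between two 8 mm radial rails with axes 16 mm apart; rails and lands are 22 mm high. A foot out of its groove is 4 mm too high; within 5 mm of the middle it slides in.
- seat_a (a point): Where the centre point of a fully seated cell lies in mount_a: on the mount's axis, 50 mm above the bench (the feet are then 18 mm above the bench, the head's top 82 mm); axes of the mount.
- collar_a (a joint): Angle (rad) of mount_a's brass lock collar about the mount's z, growing anticlockwise from above: 0 open (stop), 0.8 locked (stop; knob at the white mark). Three tabs, 14 mm wide, 32 to 48 mm from the axis, 36.5 to 41.5 mm above the bench. Below 0.15 the ears pass between them; locked, they stand 2.5 mm over a seated cell's ears. Stays where left; 2 N at the knob turns it.
- knob_a (a point): Upright round steel post (14 mm diameter, from 7 to 62 mm above the bench) that turns collar_a, 64 mm from the mount's axis; the point is on the post's axis 48 mm above the bench. In the mount's frame it stands at pi - 0.4 rad from +x with the collar open, at pi + 0.4 locked.
- mount_b: Fixed three-point mount, the same as mount_a.
- seat_b (a point): Where the centre point of a fully seated cell lies in mount_b: on the mount's axis, 50 mm above the bench (the feet are then 18 mm above the bench, the head's top 82 mm); axes of the mount.
- collar_b (a joint): Angle (rad) of mount_b's lock collar, the same as collar_a: 0 open, 0.8 locked.
- knob_b (a point): Upright round steel post (14 mm diameter, from 7 to 62 mm above the bench) that turns collar_b, 64 mm from the mount's axis; the point is on the post's axis 48 mm above the bench. In the mount's frame it stands at pi - 0.4 rad from +x with the collar open, at pi + 0.4 locked.
- mount_c: Fixed three-point mount, the same as mount_a.
- seat_c (a point): Where the centre point of a fully seated cell lies in mount_c: on the mount's axis, 50 mm above the bench (the feet are then 18 mm above the bench, the head's top 82 mm); axes of the mount.
- collar_c (a joint): Angle (rad) of mount_c's lock collar, the same as collar_a: 0 open, 0.8 locked.
- knob_c (a point): Upright round steel post (14 mm diameter, from 7 to 62 mm above the bench) that turns collar_c, 64 mm from the mount's axis; the point is on the post's axis 48 mm above the bench. In the mount's frame it stands at pi - 0.4 rad from +x with the collar open, at pi + 0.4 locked.
- coupling: Bystander, loose: copper coupling, 27 mm diameter, 20 mm high. Leave it alone.
- nut: Bystander, loose: brass flare nut, 28 mm, 20 mm high. Leave it alone.
- tee: Bystander, loose: brass tee fitting, 70 mm long, lying. Leave it alone.
- flux: Bystander, loose: flux jar, 60 mm diameter, 60 mm high. Leave it alone.
- spanner: Bystander, loose: spanner, lying. Leave it alone.
- wirebrush: Bystander, loose: wire brush, lying. Leave it alone.
Not all that is in view belongs to the job. Leave any orange or turquoise look-alike of the mount_c alone.

How it is judged:
At the end, for the whole second after the job is handed in: Every cell present sits in one of the mounts, its centre within 3 mm of the seat point and its axis within 0.05 rad of the mount's, at rest (under 0.02 m/s); all three collars stand above 0.72 rad (locked mark and stop at 0.8) (((distance between lens_center and seat_a below 0.003 m and angle between the z axis of lens_center and the z axis of seat_a, either way round below 0.05 rad) or (distance between lens_center and seat_b below 0.003 m and angle between the z axis of lens_center and the z axis of seat_b, either way round below 0.05 rad) or (distance between lens_center and seat_c below 0.003 m and angle between the z axis of lens_center and the z axis of seat_c, either way round below 0.05 rad)) and ((distance between mirror_center and seat_a below 0.003 m and angle between the z axis of mirror_center and the z axis of seat_a, either way round below 0.05 rad) or (distance between mirror_center and seat_b below 0.003 m and angle between the z axis of mirror_center and the z axis of seat_b, either way round below 0.05 rad) or (distance between mirror_center and seat_c below 0.003 m and angle between the z axis of mirror_center and the z axis of seat_c, either way round below 0.05 rad)) and ((distance between prism_center and seat_a below 0.003 m and angle between the z axis of prism_center and the z axis of seat_a, either way round below 0.05 rad) or (distance between prism_center and seat_b below 0.003 m and angle between the z axis of prism_center and the z axis of seat_b, either way round below 0.05 rad) or (distance between prism_center and seat_c below 0.003 m and angle between the z axis of prism_center and the z axis of seat_c, either way round below 0.05 rad)) and linear speed of each of lens, mirror, prism below 0.02 m/s and value of joint each of collar_a, collar_b, collar_c above 0.72 rad); the robot touches nothing.
It fails at once if an optic cell is tipped over (beyond 0.7 rad) (angle between any of lens_center, mirror_center, prism_center's own z axis and vertical above 0.7 rad).
It fails at once if an optic cell is slammed or forced into a mount (over 45 N) (contact force between any of lens, mirror, prism and mount_a above 45 N or contact force between any of lens, mirror, prism and mount_b above 45 N or contact force between any of lens, mirror, prism and mount_c above 45 N).
It fails at once if a bystander is moved by more than 30 mm (distance of any of coupling, nut, tee, flux, spanner, wirebrush from where it was at the start of the episode above 0.03 m).
Of lens, mirror, prism only 2 to 3 are there at a start; the rules pass over those that are not, and their reading is None.
At some moment in a run one of lens, mirror, prism may be knocked a few centimetres aside while the robot is not near it.
It also fails if it takes over 210 s, if anything falls off the work surface, if the arm or the gripper's body presses on something with over 40 N, if the wrist force passes 120 N, or if a joint passes its speed limit or range.

## Working session

There is one attempt and no reset: what is moved stays moved. The work goes in short steps, Python scripts to look and compute and a shell command to move; the robot and the scene stay as the last step left them, time stands still between calls to the robot, and variables do not carry over. Pictures are saved under pics/ and viewed, on a budget of 14 in all, crops included, one or two more only if the job needs it, and the job is handed in when it is done.

```bash
ls; mkdir -p pics; python3 - <<'E'
from workcell import bot, read_camera
import cv2, numpy as np
o=bot.get_obs(); print({k:np.round(v,3) for k,v in o.items()})
for n in("top","scene"):
    c=read_camera(n); cv2.imwrite(f"pics/{n}0.png",c["image"][:,:,::-1])
    print(n,c["fx"],c["fy"],c["cx"],c["cy"],np.round(c["extrinsics"],4).tolist())
E
```

```text
pics
{'time_s': np.float64(0.0), 'joints': array([-1.419,  0.343,  1.525, -0.   ,  1.275, -0.146]), 'qvel': array([-0.   , -0.001, -0.001,  0.   ,  0.   ,  0.002]), 'joint_torque': array([ 1.0000e-03, -4.3124e+01, -2.4422e+01,  7.2000e-02,  5.6000e-02,
       -0.0000e+00]), 'ee_pos': array([ 0.154, -0.502,  0.404]), 'eef_rot': array([ 0.989,  0.148, -0.   , -0.001]), 'contact_force': array([0.667, 0.709, 0.07 ]), 'ft_torque': array([ 0.005, -0.074, -0.001]), 'opening': np.float64(0.998)}
top 434.83266473117425 434.83266473117425 324.14026411128015 243.51916436167667 [[-0.0183, -0.99, 0.1397, 0.2882], [-0.9997, 0.0158, -0.0189, 0.0287], [0.0165, -0.14, -0.99, 1.2045], [0.0, 0.0, 0.0, 1.0]]
scene 479.5515290853788 479.5515290853788 317.34264047710286 236.03532330984538 [[-0.6969, 0.3585, -0.6211, 1.09], [0.7169, 0.3715, -0.59, 0.6076], [0.0192, -0.8565, -0.5159, 0.6087], [0.0, 0.0, 0.0, 1.0]]
```

View pics/top0.png

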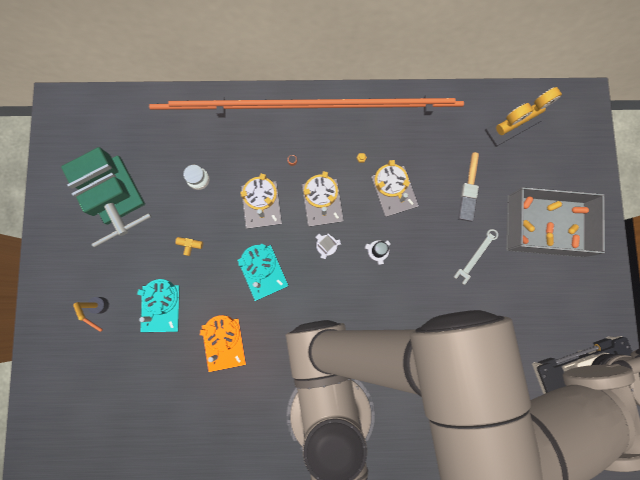

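View pics/scene0.png

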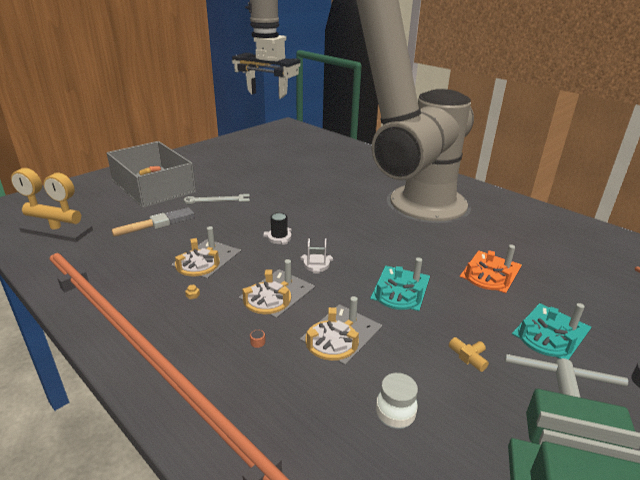

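The top view shows three brass-collared mounts at about (260,192), (322,188) and (394,180). A cheeked cell stands at (327,244) and the lens cell at (379,250). The turquoise and orange units are decoys. I'll zoom in on the mounts and cells.

```bash
python3 - <<'E'
import cv2
a=cv2.imread("pics/top0.png")[150:275,230:430]; cv2.imwrite("pics/c1.png",cv2.resize(a,None,fx=4,fy=4,interpolation=cv2.INTER_CUBIC))
b=cv2.imread("pics/scene0.png")[205:365,165:390]; cv2.imwrite("pics/c2.png",cv2.resize(b,None,fx=3.5,fy=3.5,interpolation=cv2.INTER_CUBIC))
E
```

```text
(no output)
```

View pics/c1.png

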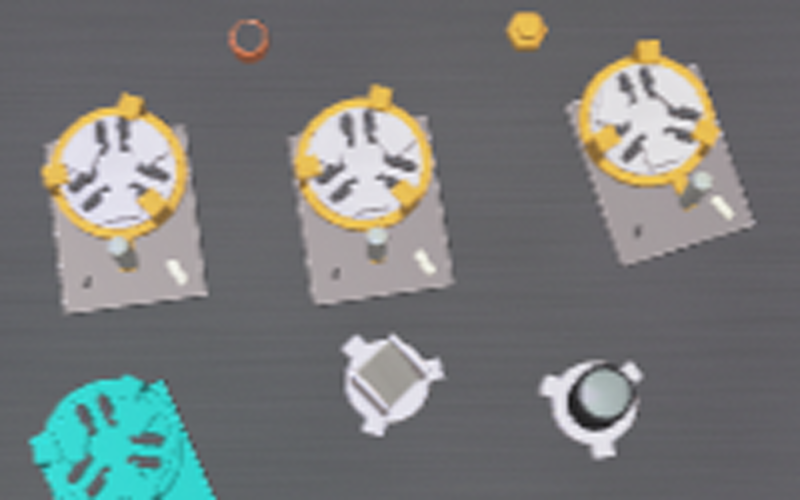

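View pics/c2.png

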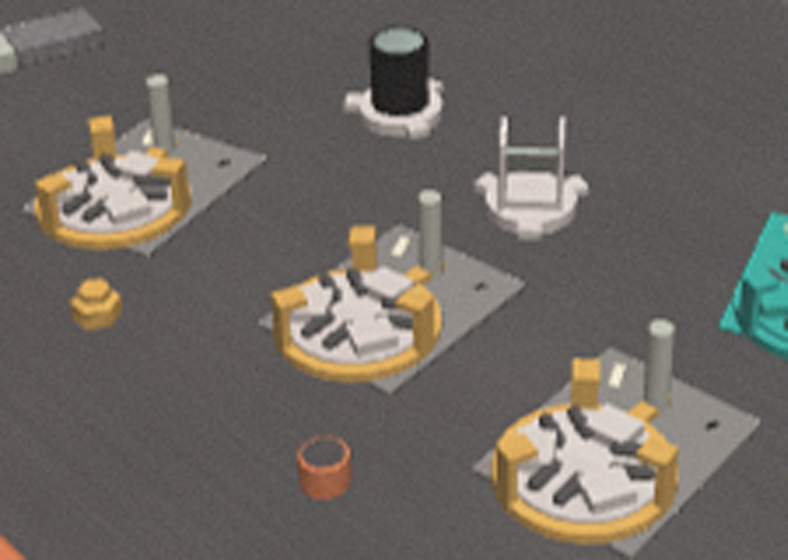

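The crops show knobs part-way, with C closest to locked. Both cells are clear of obstacles. Next I'll measure everything with masks and ray casts.

```bash
cat > h.py <<'E'
from workcell import bot, read_camera
import numpy as np, cv2
from scipy.spatial.transform import Rotation as R
def plane(c,uv,z):
    uv=np.atleast_2d(np.asarray(uv,float)); E=c["extrinsics"]
    d=np.c_[(uv[:,0]-c["cx"])/c["fx"],(uv[:,1]-c["cy"])/c["fy"],np.ones(len(uv))]@E[:3,:3].T
    return (E[:3,3]+d*((z-E[2,3])/d[:,2])[:,None])[:,:2]
def pix(c,p):
    E=c["extrinsics"]; q=(np.atleast_2d(p)-E[:3,3])@E[:3,:3]
    return np.c_[q[:,0]/q[:,2]*c["fx"]+c["cx"],q[:,1]/q[:,2]*c["fy"]+c["cy"]]
def circ(P):   # algebraic circle fit
    A=np.c_[2*P,np.ones(len(P))]; s=np.linalg.lstsq(A,(P**2).sum(1),rcond=None)[0]
    return s[0],s[1],np.sqrt(s[2]+s[0]**2+s[1]**2)
def blobs(m,amin):
    n,l,st,ce=cv2.connectedComponentsWithStats(m.astype(np.uint8),connectivity=8)
    return [(i,st[i,4],ce[i],l==i) for i in range(1,n) if st[i,4]>=amin]
def outline(m):
    cs,_=cv2.findContours(m.astype(np.uint8),cv2.RETR_EXTERNAL,cv2.CHAIN_APPROX_NONE)
    return max(cs,key=len)[:,0,:].astype(float)
def hsv(c): return cv2.cvtColor(c["image"],cv2.COLOR_RGB2HSV).astype(int)
def go(xy,z,yaw,extra=""):
    """rows numbers for grasp point at xy,z; tool y axis along world angle yaw (mod pi)"""
    o=bot.get_obs(); r=R.from_quat(o["eef_rot"]); M=r.as_matrix()
    best=None
    for k in(0,np.pi):
        y=np.array([np.cos(yaw+k),np.sin(yaw+k),0]); zz=np.array([0,0,-1.]); T=R.from_matrix(np.c_[np.cross(y,zz),y,zz])
        rv=(r.inv()*T).as_rotvec()
        if best is None or np.linalg.norm(rv)<np.linalg.norm(best): best=rv
    s=M.T@(np.array([*xy,z+.159])-o["ee_pos"])
    print(extra,"shift",np.round(s/.3,4),"turn",np.round(best/2/np.pi,4),"| mm",np.round(s*1e3,1),"deg",np.round(np.degrees(best),1), "rows>=",round(max(np.linalg.norm(s)/.05,np.degrees(np.linalg.norm(best))/8.59),1))
E
python3 - <<'E'
from h import *
for n in("top","scene"):
    c=read_camera(n); H=hsv(c)
    white=(H[...,2]>150)&(H[...,1]<45)
    brass=(H[...,0]>12)&(H[...,0]<28)&(H[...,1]>110)&(H[...,2]>110)
    print(n)
    for i,a,ce,m in blobs(white,20):
        p=plane(c,ce,.02)[0]
        if .3<p[0]<.8 and -.3<p[1]<.4: print(" white",a,np.round(ce,1),np.round(p,3))
    for i,a,ce,m in blobs(brass,60):
        p=plane(c,ce,.02)[0]
        if .3<p[0]<.8 and -.3<p[1]<.4:
            P=plane(c,outline(m),.018); print(" brass",a,np.round(ce,1),np.round(p,3),np.round(circ(P),4))
for u,v in [(260,205),(240,205),(245,220),(262,235),(270,195),(260,211),(330,250),(379,250)]:
    c0=cv2.imread("pics/top0.png"); print((u,v),cv2.cvtColor(c0[v:v+1,u:u+1],cv2.COLOR_BGR2HSV)[0,0],end=' ')
E
```

```text
top
 white 433 [195.4 176.2] [0.651 0.363]
 white 483 [391.5 179.3] [ 0.635 -0.187]
 white 486 [320.6 190.3] [0.606 0.013]
 white 499 [259.  192.3] [0.603 0.185]
 white 592 [397.9 202. ] [ 0.569 -0.202]
 white 647 [324.1 213.2] [0.54  0.005]
 white 657 [262.3 215.5] [0.536 0.176]
 white 400 [326.2 244.8] [0.452 0.001]
 white 300 [377.9 250.5] [ 0.434 -0.141]
 brass 76 [361.1 157.5] [ 0.7   -0.103] [ 0.7008 -0.1035  0.013 ]
 brass 300 [391.  180.2] [ 0.632 -0.186] [ 0.6359 -0.1873  0.0481]
 brass 278 [320.9 190.2] [0.606 0.012] [0.6077 0.0131 0.0472]
 brass 283 [259.9 192.9] [0.601 0.183] [0.6035 0.1854 0.0472]
 brass 272 [188.3 244.2] [0.459 0.378] [0.4611 0.3784 0.0265]
scene
 white 50 [278.5 216.1] [ 0.382 -0.203]
 white 149 [278.7 236.6] [ 0.449 -0.128]
 white 442 [316.6 259.1] [0.453 0.002]
 white 52 [203.4 251.1] [ 0.612 -0.198]
 white 314 [196.6 262.3] [ 0.648 -0.17 ]
 white 22 [287.4 261. ] [ 0.504 -0.037]
 white 27 [278.8 275. ] [ 0.553 -0.012]
 white 86 [274.9 285. ] [0.581 0.009]
 white 457 [264.5 297.5] [0.623 0.025]
 white 27 [353.7 298.4] [0.5   0.149]
 white 34 [340.9 311.6] [0.547 0.158]
 white 123 [340.3 325.6] [0.578 0.183]
 white 631 [331.  340.5] [0.618 0.198]
 white 781 [399.5 386.5] [0.617 0.343]
 white 781 [397.  413.1] [0.661 0.37 ]
 brass 72 [193.9 243.5] [ 0.609 -0.24 ] [ 0.6077 -0.2424  0.0184]
 brass 360 [196.7 264.3] [ 0.652 -0.164] [ 0.6426 -0.1765  0.0465]
 brass 79 [268.2 275.3] [ 0.569 -0.026] [ 0.5672 -0.0283  0.0156]
 brass 450 [269.1 300.2] [0.622 0.038] [0.6147 0.0223 0.0452]
 brass 153 [192.1 291.6] [ 0.713 -0.089] [ 0.711  -0.0925  0.0179]
 brass 662 [333.  338.7] [0.612 0.197] [0.604  0.1885 0.0482]
 brass 642 [470.4 352.5] [0.47  0.385] [0.4661 0.3843 0.0287]
(260, 205) [126  19 218] (240, 205) [110  15 104] (245, 220) [160  10 148] (262, 235) [105  14 107] (270, 195) [125  18 182] (260, 211) [ 87  12 212] (330, 250) [127  10 233] (379, 250) [ 95  15 198]
```

```bash
python3 - <<'E'
from h import *
t=read_camera("top"); s=read_camera("scene"); H=hsv(t)
V=H[...,2]; S=H[...,1]
mk={"a":((.604,.185),(259.5,211.2),(353.8,298.6)),"b":((.607,.013),(324,209.2),(287.8,261)),"c":((.635,-.187),(405.5,195.2),(210.1,227.9))}
brass=(H[...,0]>12)&(H[...,0]<28)&(S>100)&(V>100)
fg=(V>125)|brass
white=(V>165)&(S<45)
for k,(c0,kt,ks) in mk.items():
    def near(m,z,r,c=c0):
        P=np.argwhere(m)[:,::-1]; W=plane(t,P,z); q=np.linalg.norm(W-c,axis=1)<r
        return P[q],W[q]
    # plate edges
    m=np.zeros(V.shape,bool); P,_=near(fg,.004,.13); m[P[:,1],P[:,0]]=1
    b=max(blobs(m,300),key=lambda b:b[1])[3]
    O=plane(t,outline(b),.004); 
    ctr,(w,h),an=cv2.minAreaRect(O[O[:,0]<c0[0]-.03].astype(np.float32))
    # yaw from bottom/side edges: rect corners
    bx=cv2.boxPoints((ctr,(w,h),an)); 
    e=[bx[(i+1)%4]-bx[i] for i in range(4)]; yaws=[np.degrees(np.arctan2(v[1],v[0])) for v in e]
    yw=min(yaws,key=lambda a:abs(a)); yr=np.radians(yw)
    ay=np.array([-np.sin(yr),np.cos(yr)])
    # white disc fit at z=.022, trimmed
    P,W=near(white,.022,.046); m[:]=0; m[P[:,1],P[:,0]]=1
    hull=cv2.convexHull(np.argwhere(m)[:,::-1].astype(np.int32))[:,0,:]
    # ring trimmed circle, z=.018
    m[:]=0; P,W=near(brass|white,.018,.056); m[P[:,1],P[:,0]]=1
    O=plane(t,outline(m),.018); 
    for _ in range(8):
        cx,cy,r=circ(O); d=np.linalg.norm(O-[cx,cy],axis=1)-r; O=O[abs(d)<max(.0015,1.5*np.std(d))]
    kA=plane(t,kt,.062)[0]; kB=plane(s,ks,.062)[0]
    C=np.array([cx,cy]); kv=(kA+kB)/2-C
    print(k,"ring",np.round([cx,cy,r],4),len(O),"rect yaw",round(yw,1),np.round([w,h],3),"midline off",np.round((np.array(ctr)-C)@ay,4),
      "knob top/scene",np.round(kA,4),np.round(kB,4),"rad",np.round(np.linalg.norm(kv),4),"collar",round((np.arctan2(kv[1],kv[0])-yr-np.pi+.4+np.pi)%(2*np.pi)-np.pi,2))
E
```

```text
a ring [0.5986 0.1851 0.0498] 59 rect yaw 6.0 [0.069 0.102] midline off -0.0003 knob top/scene [0.5395 0.1783] [0.5423 0.1824] rad 0.0579 collar 0.38
b ring [0.6023 0.0126 0.0504] 57 rect yaw 7.4 [0.069 0.102] midline off 0.0004 knob top/scene [0.5425 0.0056] [0.5454 0.0091] rad 0.0586 collar 0.36
c ring [ 0.6346 -0.1866  0.0469] 70 rect yaw 16.9 [0.073 0.101] midline off -0.0011 knob top/scene [ 0.5779 -0.2156] [ 0.5804 -0.2105] rad 0.0614 collar 0.55
```

```bash
cat > m.py <<'E'
from h import *
from scipy.optimize import least_squares
def rfit(P,c0,r0):
    f=lambda p:np.linalg.norm(P-p[:2],axis=1)-p[2]
    s=least_squares(f,[*c0,r0],loss="cauchy",f_scale=.0006); return s.x,np.median(abs(f(s.x)))
C0={"a":(.602,.185),"b":(.605,.013),"c":(.637,-.187)}
if __name__=="__main__":
  for n in("top","scene"):
    c=read_camera(n); H=hsv(c); V=H[...,2];S=H[...,1]
    brass=(H[...,0]>12)&(H[...,0]<28)&(S>90)&(V>90); white=(V>165)&(S<45)
    for k,c0 in C0.items():
        P=np.argwhere(white)[:,::-1]; W=plane(c,P,.022); P=P[np.linalg.norm(W-c0,axis=1)<.047]
        h=cv2.convexHull(P.astype(np.int32))[:,0,:].astype(float)
        # densify hull
        h=np.vstack([h[i]+(h[(i+1)%len(h)]-h[i])*u for i in range(len(h)) for u in np.linspace(0,1,5)[:-1]])
        x,e=rfit(plane(c,h,.022),c0,.041)
        P=np.argwhere(brass)[:,::-1]; W=plane(c,P,.018); P=P[np.linalg.norm(W-c0,axis=1)<.058]; m=np.zeros(V.shape,np.uint8); m[P[:,1],P[:,0]]=1
        y,e2=rfit(plane(c,outline(m),.018),c0,.046)
        print(n,k,"white",np.round(x,4),round(e,4),"ring",np.round(y,4),round(e2,4))
  # cells, top view z=.016 outline
  c=read_camera("top"); H=hsv(c); white=(H[...,2]>150)&(H[...,1]<60)
  for nm,c0 in(("cheek",(.452,.001)),("lens",(.434,-.141))):
    P=np.argwhere(white)[:,::-1]; W=plane(c,P,.016); q=np.linalg.norm(W-c0,axis=1)<.05; m=np.zeros(white.shape,np.uint8); m[P[q][:,1],P[q][:,0]]=1
    O=plane(c,outline(m),.016); C=np.array(c0)
    for _ in range(4):
        d=O-C; r=np.linalg.norm(d,axis=1); a=np.arctan2(d[:,1],d[:,0])
        th=np.angle(np.sum(np.exp(3j*a)*np.clip(r-.031,0,None)))/3
        # ear pts per ear: mean of points beyond 33mm
        T=[]
        for k in range(3):
            q=(abs(np.angle(np.exp(1j*(a-th-k*2*np.pi/3))))<.5)&(r>.033); T.append(O[q].mean(0))
        C=np.mean(T,0)
    print(nm,np.round(C,4),"foot dir deg",np.round(np.degrees(th),1),"ear r",[round(float(np.linalg.norm(v-C)),4) for v in T],[round(float(np.degrees(np.arctan2(*(v-C)[::-1]))),1) for v in T])
E
python3 m.py
```

```text
top a white [0.6016 0.185  0.0393] 0.0003 ring [0.6022 0.185  0.0467] 0.0007
top b white [0.6055 0.0137 0.0394] 0.0004 ring [0.6062 0.0136 0.0466] 0.0007
top c white [ 0.6343 -0.1866  0.0392] 0.0002 ring [ 0.6347 -0.1866  0.0472] 0.0009
scene a white [0.6084 0.1913 0.0389] 0.0013 ring [0.6104 0.1923 0.0468] 0.0024
scene b white [0.6104 0.0188 0.0393] 0.0012 ring [0.6121 0.0177 0.0455] 0.0032
scene c white [ 0.6442 -0.1763  0.0357] 0.0013 ring [ 0.6419 -0.1784  0.0471] 0.0034
cheek [ 4.525e-01 -1.000e-04] foot dir deg 42.3 ear r [0.0362, 0.0364, 0.037] [43.1, 161.8, -77.3]
lens [ 0.4347 -0.1428] foot dir deg -50.8 ear r [0.0364, 0.0363, 0.0362] [-50.4, 69.8, -170.3]
```

Top-view circle fits are consistent: ring and white disc agree, and the knob radius comes out at about 64 mm. The plan is cheeked cell into B and lens into C, and mount A gets locked empty. I'll open collar B first.

```bash
cat > g.py <<'E'
from h import *
import sys
M={"a":(.6019,.185,np.radians(6.0)),"b":(.6058,.0137,np.radians(7.4)),"c":(.6345,-.1866,np.radians(16.9))}
def mf(k,x,y):
    cx,cy,w=M[k]; return (cx+x*np.cos(w)-y*np.sin(w),cy+x*np.sin(w)+y*np.cos(w))
def knob(k,q,x=-.063): # tool y-coordinate for collar angle q
    return mf(k,x,.064*np.sin(.4-q))
def inv(k):
    o=bot.get_obs(); cx,cy,w=M[k]; d=o["ee_pos"][:2]-[cx,cy]; y=-d[0]*np.sin(w)+d[1]*np.cos(w)
    return y, .4-np.arcsin(np.clip(y/.064,-1,1))
E
python3 - <<'E'
from g import *
go(knob("b",.40),.13,M["b"][2]+np.pi/2)
E
```

```text
shift [ 1.7367 -1.2364  0.3857] turn [-0.     -0.      0.0268] | mm [ 521.  -370.9  115.7] deg [-0.  -0.   9.7] rows>= 13.0
```

```bash
python3 -m inch '[[0.5,0.95,-0.68,0.1,0,0,0.027],[0.5,0.95,-0.68,0.1,0,0,0.027],[0.5,0.95,-0.68,0.1,0,0,0.027],[0.5,0.95,-0.68,0.1,0,0,0.027],[0.5,0.95,-0.68,0.1,0,0,0.027],[0.5,0.95,-0.68,0.1,0,0,0.027],[0.5,0.95,-0.68,0.1,0,0,0.027],[0.5,0.95,-0.68,0.1,0,0,0.027],[0.5,0.95,-0.68,0.1,0,0,0.027],[0.5,0.95,-0.68,0.1,0,0,0.027]]' 5; python3 - <<'E'
from g import *
go(knob("b",.40),.13,M["b"][2]+np.pi/2)
E
```

```text
time_s: 1.45
ee_pos: [0.3664, -0.2239, 0.3749]
eef_rot: [0.998, 0.064, -0.0, 0.0]
contact_force: [-0.1, -0.1, 0.3]
opening: 0.501
 shift [ 0.6825 -0.6837  0.2856] turn [ 0.0001  0.     -0.0002] | mm [ 204.7 -205.1   85.7] deg [ 0.   0.  -0.1] rows>= 6.0
```

```bash
python3 -m inch '[[0.5,0.683,-0.684,0.285,0,0,0],[0.5,0.683,-0.684,0.285,0,0,0],[0.5,0.683,-0.684,0.285,0,0,0],[0.5,0.683,-0.684,0.285,0,0,0],[0.5,0.683,-0.684,0.285,0,0,0],[0.5,0.683,-0.684,0.285,0,0,0],[0.5,0.683,-0.684,0.285,0,0,0],[0.5,0.683,-0.684,0.285,0,0,0],[0.5,0.683,-0.684,0.285,0,0,0],[0.5,0.683,-0.684,0.285,0,0,0]]' 5; python3 - <<'E'
from g import *
go(knob("b",.40),.062,M["b"][2]+np.pi/2)
for n in("top","scene"):
    c=read_camera(n)["image"]; a=c[130:290,220:420] if n=="top" else c[120:360,160:430]
    cv2.imwrite(f"pics/{n}1.png",cv2.resize(a,None,fx=3 if n=="top" else 2.4,fy=3 if n=="top" else 2.4)[:,:,::-1])
E
```

```text
time_s: 2.45
ee_pos: [0.5433, 0.0046, 0.2898]
eef_rot: [0.998, 0.063, 0.0, 0.0]
contact_force: [0.4, 0.2, 0.6]
opening: 0.505
 shift [ 0.0004 -0.0034  0.2295] turn [ 0.0001 -0.0001 -0.0006] | mm [ 0.1 -1.  68.8] deg [ 0.  -0.  -0.2] rows>= 1.4
```

View pics/scene1.png

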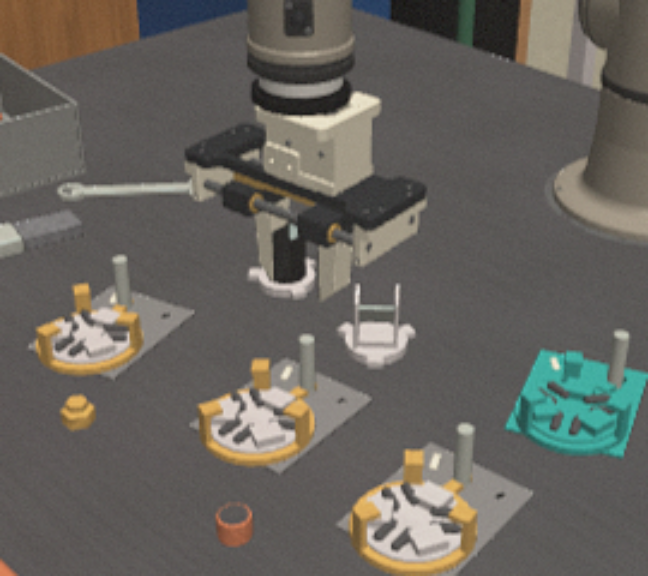

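The scene view shows the fingers straddling the space above knob B (crop ~(308,345)), as planned. I'll descend and grip lightly.

```bash
python3 -m inch '[[0.5,0,0,0.1,0,0,0],[0.5,0,0,0.2,0,0,0],[0.5,0,0,0.228,0,0,0],[0.5,0,0,0.228,0,0,0],[0.3,0,0,0.228,0,0,0],[0.1,0,0,0.228,0,0,0],[0.1,0,0,0.228,0,0,0],[0.1,0,0,0.228,0,0,0],[0.1,0,0,0.228,0,0,0],[0.1,0,0,0.228,0,0,0]]' 5; python3 - <<'E'
from g import *
print(inv("b")); go(knob("b",.03),.062,M["b"][2]+np.pi/2)
E
```

```text
time_s: 3.55
ee_pos: [0.5438, 0.0066, 0.2213]
eef_rot: [0.998, 0.064, 0.0, 0.0]
contact_force: [-0.9, 1.6, 4.3]
opening: 0.15
(np.float64(0.000943769560823645), np.float64(0.3852530661102627))
 shift [-0.002  -0.074   0.0011] turn [ 0.     -0.0001 -0.0001] | mm [ -0.6 -22.2   0.3] deg [ 0.  -0.  -0.1] rows>= 0.4
```

```bash
python3 -m inch '[[0.1,0,-0.012,0,0,0,0],[0.1,0,-0.024,0,0,0,0],[0.1,0,-0.036,0,0,0,0],[0.1,0,-0.048,0,0,0,0],[0.1,0,-0.06,0,0,0,0],[0.1,0,-0.072,0,0,0,0],[0.1,0,-0.074,0,0,0,0],[0.1,0,-0.074,0,0,0,0],[0.1,0,-0.074,0,0,0,0],[0.1,0,-0.074,0,0,0,0]]' 5; python3 - <<'E'
from g import *
print(inv("b")); print(bot.get_obs()["contact_force"])
E
```

```text
time_s: 4.55
ee_pos: [0.5419, 0.0288, 0.2211]
eef_rot: [0.998, 0.064, 0.002, 0.0]
contact_force: [5.9, -1.1, 1.1]
opening: 0.146
(np.float64(0.023162328071157853), np.float64(0.029682555302658675))
[ 5.87351177 -1.13193434  1.1156121 ]
```

```bash
python3 -m inch '[[0.4,0,0,0,0,0,0],[0.4,0,0,0,0,0,0],[0.4,0,0,0,0,0,0],[0.45,0,0,-0.1,0,0,0],[0.5,0,0,-0.23,0,0,0],[0.5,0,0,-0.23,0,0,0],[0.5,0,0,-0.23,0,0,0],[0.5,0,0,-0.23,0,0,0],[0.5,0,0,-0.23,0,0,0],[0.5,0,0,-0.23,0,0,0]]' 5; python3 - <<'E'
from g import *
go(knob("c",.57),.13,M["c"][2]+np.pi/2)
E
```

```text
time_s: 5.55
ee_pos: [0.5406, 0.0285, 0.2887]
eef_rot: [0.998, 0.064, -0.001, -0.0]
contact_force: [0.1, -0.3, -0.4]
opening: 0.5
 shift [ 0.0178  0.8215 -0.0013] turn [-0.0001  0.0003 -0.0266] | mm [  5.3 246.5  -0.4] deg [-0.   0.1 -9.6] rows>= 4.9
```

```bash
python3 -m inch '[[0.5,0.018,0.82,0,0,0,-0.0266],[0.5,0.018,0.82,0,0,0,-0.0266],[0.5,0.018,0.82,0,0,0,-0.0266],[0.5,0.018,0.82,0,0,0,-0.0266],[0.5,0.018,0.82,0,0,0,-0.0266],[0.5,0.018,0.82,0,0,0,-0.0266],[0.5,0.018,0.82,0,0,0,-0.0266],[0.5,0.018,0.82,0.1,0,0,-0.0266],[0.5,0.018,0.82,0.2,0,0,-0.0266],[0.5,0.018,0.82,0.225,0,0,-0.0266]]' 5; python3 -m inch '[[0.3,0,0,0,0,0,0],[0.1,0,0,0,0,0,0],[0.1,0,0,0,0,0,0],[0.1,0,0,0,0,0,0],[0.1,0,0,0,0,0,0],[0.1,0,0,0,0,0,0],[0.1,0,0,0,0,0,0],[0.1,0,0,0,0,0,0],[0.1,0,0,0,0,0,0],[0.1,0,0,0,0,0,0]]' 5; python3 - <<'E'
from g import *
print(inv("c")); go(knob("c",.03),.062,M["c"][2]+np.pi/2)
E
```

```text
time_s: 6.55
ee_pos: [0.5765, -0.2126, 0.219]
eef_rot: [0.989, 0.148, -0.003, -0.002]
contact_force: [-0.7, 0.9, 0.4]
opening: 0.502
time_s: 7.55
ee_pos: [0.5779, -0.2148, 0.2233]
eef_rot: [0.989, 0.147, 0.001, 0.0]
contact_force: [-1.1, 2.6, 6.6]
opening: 0.149
(np.float64(-0.01052114714061125), np.float64(0.565142530549714))
 shift [-0.0021 -0.1122  0.0076] turn [ 0.0001 -0.0002  0.    ] | mm [ -0.6 -33.7   2.3] deg [ 0.1 -0.1  0. ] rows>= 0.7
```

```bash
python3 -m inch '[[0.1,0,-0.014,0,0,0,0],[0.1,0,-0.028,0,0,0,0],[0.1,0,-0.042,0,0,0,0],[0.1,0,-0.056,0,0,0,0],[0.1,0,-0.07,0,0,0,0],[0.1,0,-0.084,0,0,0,0],[0.1,0,-0.098,0,0,0,0],[0.1,0,-0.112,0,0,0,0],[0.1,0,-0.112,0,0,0,0],[0.1,0,-0.112,0,0,0,0]]' 5;  python3 - <<'E'
from g import *
print(inv("c"))
E
python3 -m inch '[[0.4,0,0,0,0,0,0],[0.4,0,0,0,0,0,0],[0.4,0,0,0,0,0,0],[0.45,0,0,-0.1,0,0,0],[0.5,0,0,-0.23,0,0,0],[0.5,0,0,-0.23,0,0,0],[0.5,0,0,-0.23,0,0,0],[0.5,0,0,-0.23,0,0,0],[0.5,0,0,-0.23,0,0,0],[0.5,0,0,-0.23,0,0,0]]' 5; python3 - <<'E'
from g import *
go(knob("a",.40),.13,M["a"][2]+np.pi/2)
E
```

```text
time_s: 8.55
ee_pos: [0.5689, -0.1819, 0.2225]
eef_rot: [0.989, 0.147, 0.002, 0.0]
contact_force: [7.2, 0.3, 0.6]
opening: 0.151
(np.float64(0.023601046972150132), np.float64(0.022318507008120436))
time_s: 9.55
ee_pos: [0.5676, -0.1826, 0.2902]
eef_rot: [0.989, 0.147, -0.001, -0.001]
contact_force: [0.5, 0.9, -0.4]
opening: 0.497
 shift [ 0.2597 -1.1788  0.0051] turn [-0.0002  0.0003  0.0303] | mm [  77.9 -353.6    1.5] deg [-0.1  0.1 10.9] rows>= 7.2
```

```bash
python3 -m inch '[[0.5,0.21,-0.98,0,0,0,0.03],[0.5,0.21,-0.98,0,0,0,0.03],[0.5,0.21,-0.98,0,0,0,0.03],[0.5,0.21,-0.98,0,0,0,0.03],[0.5,0.21,-0.98,0,0,0,0.03],[0.5,0.21,-0.98,0,0,0,0.03],[0.5,0.21,-0.98,0,0,0,0.03],[0.5,0.21,-0.98,0,0,0,0.03],[0.5,0.21,-0.98,0,0,0,0.03],[0.5,0.21,-0.98,0,0,0,0.03]]' 5; python3 - <<'E'
from g import *
go(knob("a",.40),.062,M["a"][2]+np.pi/2)
E
```

```text
time_s: 10.55
ee_pos: [0.5429, 0.1154, 0.2911]
eef_rot: [0.999, 0.052, -0.0, 0.0]
contact_force: [-0.4, 0.2, -0.1]
opening: 0.499
 shift [ 0.01   -0.2102  0.2336] turn [ 0.0001  0.0001 -0.    ] | mm [  3.  -63.1  70.1] deg [ 0.  0. -0.] rows>= 1.9
```

```bash
python3 -m inch '[[0.5,0.01,-0.1,0,0,0,0],[0.5,0.01,-0.21,0,0,0,0],[0.5,0.01,-0.21,0,0,0,0],[0.5,0.01,-0.21,0.1,0,0,0],[0.5,0.01,-0.21,0.2,0,0,0],[0.5,0.01,-0.21,0.232,0,0,0],[0.3,0.01,-0.21,0.232,0,0,0],[0.1,0.01,-0.21,0.232,0,0,0],[0.1,0.01,-0.21,0.232,0,0,0],[0.1,0.01,-0.21,0.232,0,0,0]]' 5; python3 - <<'E'
from g import *
print(inv("a")); go(knob("a",.79),.062,M["a"][2]+np.pi/2)
E
```

```text
time_s: 11.55
ee_pos: [0.5392, 0.1798, 0.2229]
eef_rot: [0.999, 0.053, 0.001, -0.0]
contact_force: [0.1, 0.2, 0.0]
opening: 0.201
(np.float64(0.001416276083918466), np.float64(0.37786887964572946))
 shift [-0.0006  0.0858  0.0065] turn [-0.     -0.0004  0.0003] | mm [-0.2 25.7  1.9] deg [-0.  -0.1  0.1] rows>= 0.5
```

```bash
python3 -m inch '[[0.1,0,0,0,0,0,0],[0.1,0,0.014,0,0,0,0],[0.1,0,0.028,0,0,0,0],[0.1,0,0.042,0,0,0,0],[0.1,0,0.056,0,0,0,0],[0.1,0,0.07,0,0,0,0],[0.1,0,0.08,0,0,0,0],[0.1,0,0.085,0,0,0,0],[0.1,0,0.085,0,0,0,0],[0.1,0,0.085,0,0,0,0]]' 5;  python3 - <<'E'
from g import *
print(inv("a"),bot.get_obs()["opening"])
E
```

```text
time_s: 12.55
ee_pos: [0.5429, 0.1554, 0.2223]
eef_rot: [0.999, 0.053, 0.003, -0.001]
contact_force: [6.5, 10.2, 0.7]
opening: 0.154
(np.float64(-0.02327228094308446), np.float64(0.7721610475580762)) 0.15377990277201956
```

```bash
python3 -m inch '[[0.4,0,-0.005,0,0,0,0],[0.4,0,-0.005,0,0,0,0],[0.4,0,-0.005,0,0,0,0],[0.5,0,0,-0.1,0,0,0],[0.7,0,0,-0.23,0,0,0],[0.9,0,0,-0.3,0,0,0],[0.9,0,0,-0.3,0,0,0],[0.9,0,0,-0.3,0,0,0],[0.9,0,0,-0.3,0,0,0],[0.9,0,0,-0.3,0,0,0]]' 5; python3 m.py; python3 - <<'E'
from h import *
cv2.imwrite("pics/top2.png",cv2.resize(read_camera("top")["image"][130:290,220:430],None,fx=3.5,fy=3.5)[:,:,::-1])
E
```

```text
time_s: 13.55
ee_pos: [0.5412, 0.1544, 0.3102]
eef_rot: [0.999, 0.053, -0.001, 0.0]
contact_force: [0.4, -0.2, -0.1]
opening: 0.892Traceback (most recent call last):
  File "m.py", line 18, in <module>
    y,e2=rfit(plane(c,outline(m),.018),c0,.046)
                      ~~~~~~~^^^
  File "h.py", line 19, in outline
    return max(cs,key=len)[:,0,:].astype(float)
           ~~~^^^^^^^^^^^^
ValueError: max() iterable argument is empty
```

View pics/top2.png

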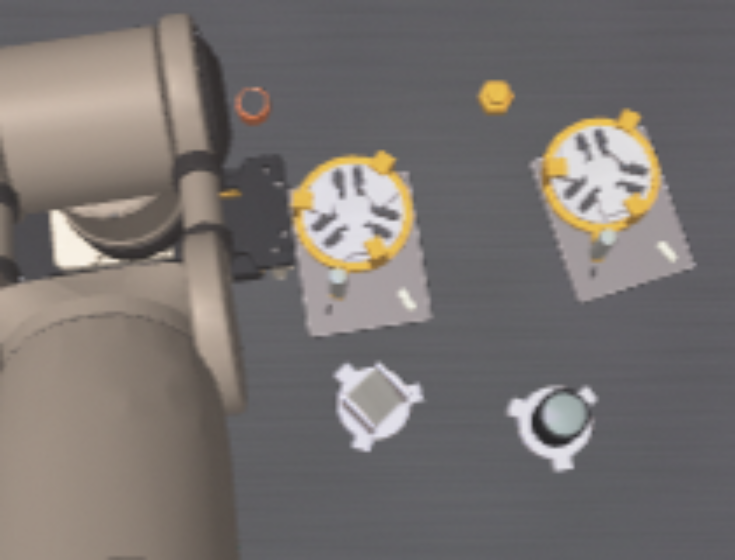

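Collars B and C are open with their knobs by the black marks, and both cells look unmoved. Next I'll remeasure the cells and line up on the lens.

```bash
sed -i 's/^  for n in("top","scene"):/  for n in():/' m.py; python3 m.py; python3 - <<'E'
from g import *
c=read_camera("top");H=hsv(c)
# lens glass top disc, z=.064
m=(H[...,2]>110)&(H[...,0]>70)&(H[...,0]<110)&(H[...,1]>12)
for i,a,ce,b in blobs(m,15):
    p=plane(c,ce,.064)[0]
    if np.linalg.norm(p-[.4347,-.1428])<.03: print("glass",a,np.round(p,4),np.round(circ(plane(c,outline(b),.064)),4))
go((.4347,-.1428),.13,np.radians(110))
E
```

```text
cheek [0.4519 0.0007] foot dir deg 42.5 ear r [0.0364, 0.0355, 0.0361] [43.6, 163.4, -77.7]
lens [nan nan] foot dir deg nan ear r [nan, nan, nan] [nan, nan, nan]
glass 109 [ 0.4353 -0.1444] [ 0.4353 -0.1442  0.0145]
 shift [-0.4595  0.9474  0.0742] turn [ 0.      0.0002 -0.0386] | mm [-137.8  284.2   22.3] deg [  0.    0.1 -13.9] rows>= 6.3m.py:31: RuntimeWarning: Mean of empty slice.
  q=(abs(np.angle(np.exp(1j*(a-th-k*2*np.pi/3))))<.5)&(r>.033); T.append(O[q].mean(0))
  ret = um.true_divide(
```

```bash
python3 - <<'E'
from g import *
go((.435,-.1437),.13,np.radians(-43.5))
E
```

```text
shift [-0.4588  0.9505  0.0742] turn [-0.      0.0002 -0.1122] | mm [-137.6  285.2   22.3] deg [ -0.    0.1 -40.4] rows>= 6.3
```

```bash
python3 -m inch '[[0.9,-0.459,0.95,0.07,0,0,-0.1122],[0.9,-0.459,0.95,0.07,0,0,-0.1122],[0.9,-0.459,0.95,0.07,0,0,-0.1122],[0.9,-0.459,0.95,0.07,0,0,-0.1122],[0.9,-0.459,0.95,0.07,0,0,-0.1122],[0.9,-0.459,0.95,0.07,0,0,-0.1122],[0.9,-0.459,0.95,0.07,0,0,-0.1122],[0.9,-0.459,0.95,0.07,0,0,-0.1122],[0.9,-0.459,0.95,0.07,0,0,-0.1122],[0.9,-0.459,0.95,0.07,0,0,-0.1122]]' 15; python3 - <<'E'
from g import *
go((.435,-.1437),.048,np.radians(-43.5))
cv2.imwrite("pics/scene3.png",cv2.resize(read_camera("scene")["image"][100:300,160:430],None,fx=2.8,fy=2.8)[:,:,::-1])
E
```

```text
time_s: 14.75
ee_pos: [0.4352, -0.1428, 0.2907]
eef_rot: [0.919, 0.395, 0.0, -0.0]
contact_force: [-0.1, 0.5, 0.5]
opening: 0.902
 shift [-0.0028  0.0015  0.2791] turn [-0.     -0.      0.0001] | mm [-0.8  0.4 83.7] deg [-0. -0.  0.] rows>= 1.7
```

View pics/scene3.png

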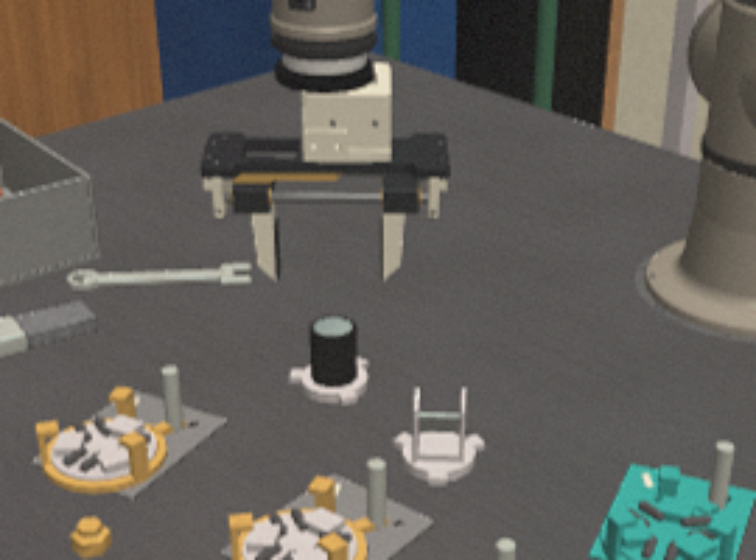

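The open fingers (tips at about (270,278) and (390,278)) are centred over the lens barrel at (333,350). I'll descend and grip.

```bash
python3 -m inch '[[0.9,-0.003,0.001,0.1,0,0,0],[0.9,-0.003,0.001,0.2,0,0,0],[0.9,-0.003,0.001,0.279,0,0,0],[0.9,-0.003,0.001,0.279,0,0,0],[0.7,-0.003,0.001,0.279,0,0,0],[0.5,-0.003,0.001,0.279,0,0,0],[0.4,-0.003,0.001,0.279,0,0,0],[0.3,-0.003,0.001,0.279,0,0,0],[0.3,-0.003,0.001,0.279,0,0,0],[0.3,-0.003,0.001,0.279,0,0,0]]' 15; python3 -m inch '[[0.3,0,0,0,0,0,0],[0.3,0,0,0,0,0,0],[0.3,0,0,0,0,0,0],[0.3,0,0,-0.02,0,0,0],[0.3,0,0,-0.07,0,0,0],[0.3,0,0,-0.2,0,0,0],[0.3,0,0,-0.35,0,0,0],[0.3,0,0,-0.35,0,0,0],[0.3,0,0,-0.35,0,0,0],[0.3,0,0,-0.35,0,0,0]]' 15; python3 - <<'E'
from g import *
t=read_camera("top"); s=read_camera("scene")
cv2.imwrite("pics/s4.png",np.vstack([cv2.resize(s["image"][60:260,200:400],None,fx=1.5*2,fy=1.5*2)[:,:,::-1]]))
go(M["c"][:2],.15,np.radians(16.9+120-3*0)-np.radians(52.8))
E
```

```text
time_s: 15.8
ee_pos: [0.4345, -0.1443, 0.2073]
eef_rot: [0.919, 0.395, -0.0, -0.0]
contact_force: [1.6, -1.3, 2.3]
opening: 0.434
time_s: 16.8
ee_pos: [0.4341, -0.1441, 0.3109]
eef_rot: [0.919, 0.395, -0.001, -0.001]
contact_force: [-0.3, 0.1, -1.5]
opening: 0.432
 shift [0.357  0.5817 0.0033] turn [-0.0004  0.0004  0.1456] | mm [107.1 174.5   1. ] deg [-0.1  0.1 52.4] rows>= 6.1
```

View pics/s4.png

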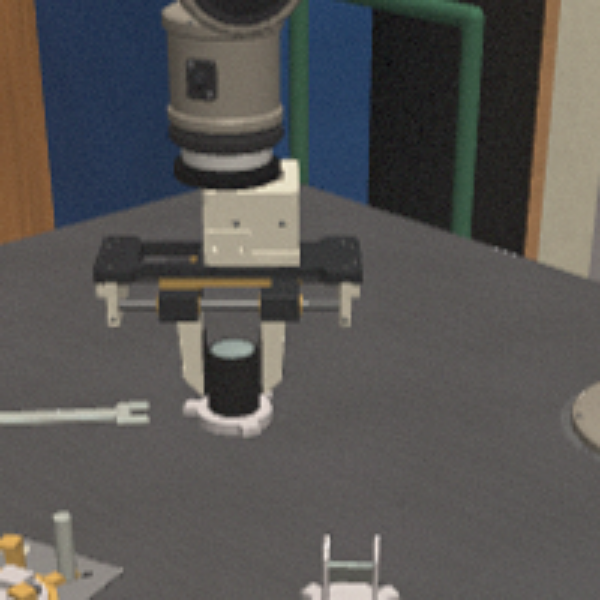

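The lens is held upright. Carrying it over mount C with a −52° turn.

```bash
python3 -m inch '[[0.3,0.06,0.1,0,0,0,0.024],[0.3,0.12,0.2,0,0,0,0.048],[0.3,0.18,0.29,0,0,0,0.072],[0.3,0.24,0.39,0,0,0,0.096],[0.3,0.3,0.49,0,0,0,0.12],[0.3,0.357,0.582,0,0,0,0.1456],[0.3,0.357,0.582,0,0,0,0.1456],[0.3,0.357,0.582,0,0,0,0.1456],[0.3,0.357,0.582,0,0,0,0.1456],[0.3,0.357,0.582,0,0,0,0.1456]]' 15; python3 - <<'E'
from g import *
go(M["c"][:2],.066,np.radians(84.1))
c=read_camera("scene"); H=hsv(c); white=(H[...,2]>150)&(H[...,1]<60)
cv2.imwrite("pics/s5.png",cv2.resize(c["image"][150:300,130:290],None,fx=4,fy=4)[:,:,::-1])
E
```

```text
time_s: 17.9
ee_pos: [0.6342, -0.1867, 0.3119]
eef_rot: [0.999, -0.051, -0.001, -0.0]
contact_force: [-0.5, -0.4, -2.6]
opening: 0.432
 shift [ 0.0012 -0.0004  0.2895] turn [-0.      0.0002  0.0001] | mm [ 0.4 -0.1 86.9] deg [-0.   0.1  0. ] rows>= 1.7
```

View pics/s5.png

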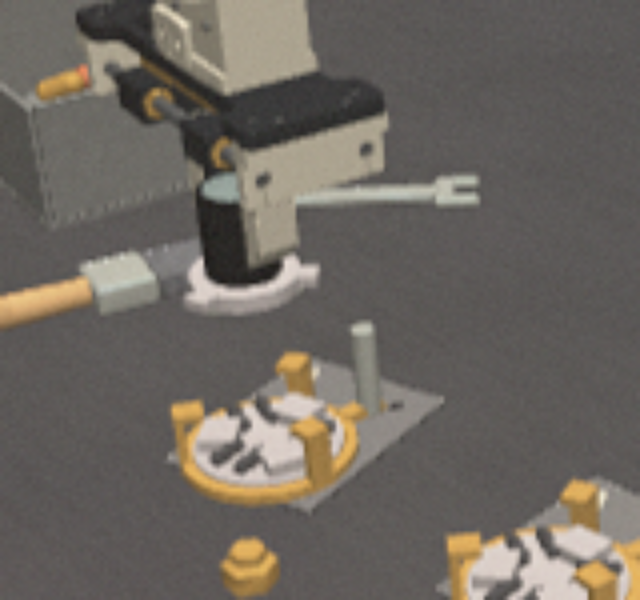

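```bash
python3 -m inch '[[0.3,0.001,0,0.08,0,0,0],[0.3,0.001,0,0.16,0,0,0],[0.3,0.001,0,0.2,0,0,0],[0.3,0.001,0,0.22,0,0,0],[0.3,0.001,0,0.24,0,0,0],[0.3,0.001,0,0.252,0,0,0],[0.3,0.001,0,0.262,0,0,0],[0.3,0.001,0,0.268,0,0,0],[0.3,0.001,0,0.272,0,0,0],[0.3,0.001,0,0.272,0,0,0]]' 15; python3 - <<'E'
from g import *
go(M["c"][:2],.0663,np.radians(84.1)); print(bot.get_obs()["contact_force"])
E
```

```text
time_s: 18.95
ee_pos: [0.6353, -0.1869, 0.2305]
eef_rot: [0.999, -0.051, 0.0, 0.0]
contact_force: [-1.1, -0.0, -2.3]
opening: 0.43
 shift [-0.0028 -0.0006  0.0173] turn [ 0. -0.  0.] | mm [-0.8 -0.2  5.2] deg [ 0. -0.  0.] rows>= 0.1
[-1.07023885 -0.01405225 -2.25094547]
```

```bash
python3 -m inch '[[0.3,-0.002,0,0.002,0,0,0],[0.3,-0.002,0,0.004,0,0,0],[0.3,-0.002,0,0.006,0,0,0],[0.3,-0.002,0,0.008,0,0,0],[0.3,-0.002,0,0.01,0,0,0],[0.3,-0.002,0,0.012,0,0,0],[0.3,-0.002,0,0.014,0,0,0],[0.3,-0.002,0,0.015,0,0,0],[0.3,-0.002,0,0.015,0,0,0],[0.3,-0.002,0,0.015,0,0,0]]' 6
```

```text
time_s: 19.95
ee_pos: [0.6347, -0.1867, 0.2266]
eef_rot: [0.999, -0.051, 0.0, 0.0]
contact_force: [-3.0, 0.5, 5.0]
opening: 0.434
```

A light contact of about 7 N, 1.3 mm above the seat, means the feet are meeting the groove flanks. Releasing should let the cell centre itself.

```bash
python3 -m inch '[[0.46,0,0,0,0,0,0],[0.48,0,0,0,0,0,0],[0.52,0,0,0,0,0,0],[0.6,0,0,0,0,0,0],[0.7,0,0,0,0,0,0],[0.7,0,0,0,0,0,0],[0.7,0,0,-0.05,0,0,0],[0.7,0,0,-0.15,0,0,0],[0.7,0,0,-0.3,0,0,0],[0.7,0,0,-0.3,0,0,0]]' 5; python3 - <<'E'
from g import *
go(knob("c",.03,-.03),.16,M["c"][2]+np.pi/2)
c=read_camera("scene")
cv2.imwrite("pics/s6.png",cv2.resize(c["image"][150:300,130:290],None,fx=4,fy=4)[:,:,::-1])
E
```

```text
time_s: 20.95
ee_pos: [0.636, -0.1873, 0.3244]
eef_rot: [0.999, -0.051, 0.006, 0.002]
contact_force: [-0.1, -0.4, 1.4]
opening: 0.695
 shift [-0.1276 -0.0342  0.0161] turn [ 0.0011 -0.0019 -0.0633] | mm [-38.3 -10.3   4.8] deg [  0.4  -0.7 -22.8] rows>= 2.7
```

View pics/s6.png

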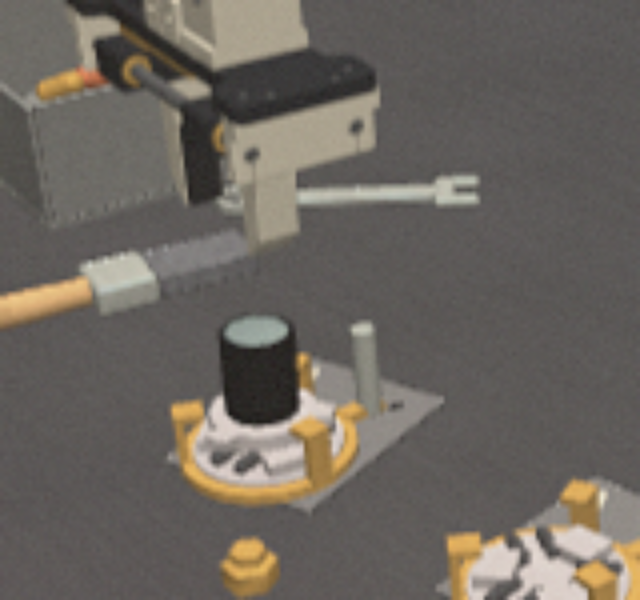

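The lens stands in mount C with its glass top at crop (258,331). I'll check that against the expected seated position.

```bash
python3 - <<'E'
from g import *
c=read_camera("scene"); H=hsv(c)
def glass(c,m,p0,z):
    e=pix(c,[[*p0,z]])[0]
    for i,a,ce,b in blobs(m,15):
        if np.linalg.norm(ce-e)<14: print("px",np.round(ce,1),"expected",np.round(e,1),"area",a,"xy",np.round(plane(c,ce,z)[0],4))
m=(H[...,2]>110)&(H[...,0]>60)&(H[...,0]<115)&(H[...,1]>12)
glass(c,m,M["c"][:2],.082)
# bias check of scene: knob c at known open position top
k=mf("c",-.0589,.0249); print("knob exp px",np.round(pix(c,[[*k,.062]]),1),"seen",130+362/4,150+327/4)
dark=(H[...,2]<55); e=pix(c,[[*M["c"][:2],.06]])[0]
for i,a,ce,b in blobs(dark,100):
    if np.linalg.norm(ce-e)<20:
        P=np.argwhere(b)[:,::-1]; r=cv2.minAreaRect(P.astype(np.float32)); print("barrel",a,np.round(ce,1),r, "exp axis px",np.round(pix(c,[[*M["c"][:2],.034],[*M["c"][:2],.082]]),1))
        rows=np.unique(P[:,1]); L=[(y,P[P[:,1]==y,0].min(),P[P[:,1]==y,0].max()) for y in rows[6:-8]]; L=np.array(L); print("edge slopes",np.polyfit(L[:,0],L[:,1],1)[0],np.polyfit(L[:,0],L[:,2],1)[0])
E
```

```text
px [193.7 232.3] expected [194.5 232.7] area 93 xy [ 0.6349 -0.1891]
knob exp px [[221.7 231.4]] seen 220.5 231.75
barrel 344 [194.5 244.8] ((194.0, 244.0), (22.0, 18.0), 90.0) exp axis px [[197.  251.6]
 [194.5 232.7]]
edge slopes 0.11666666666666199 0.14999999999999863
```

```bash
python3 - <<'E'
from g import *
go(knob("c",.03,-.064),.13,M["c"][2]+np.pi/2)
E
```

```text
shift [-0.2281  0.0108  0.0976] turn [ 0.0003 -0.0006 -0.0633] | mm [-68.4   3.2  29.3] deg [  0.1  -0.2 -22.8] rows>= 2.7
```

```bash
python3 -m inch '[[0.5,-0.228,0.011,0.05,0,0,-0.0633],[0.5,-0.228,0.011,0.05,0,0,-0.0633],[0.5,-0.228,0.011,0.09,0,0,-0.0633],[0.5,-0.228,0.011,0.09,0,0,-0.0633],[0.5,-0.228,0.011,0.2,0,0,-0.0633],[0.5,-0.228,0.011,0.3,0,0,-0.0633],[0.5,-0.228,0.011,0.322,0,0,-0.0633],[0.4,-0.228,0.011,0.322,0,0,-0.0633],[0.2,-0.228,0.011,0.322,0,0,-0.0633],[0.1,-0.228,0.011,0.322,0,0,-0.0633]]' 5;python3 -m inch '[[0.1,0,0,0,0,0,0],[0.1,0,0,0,0,0,0],[0.1,0,0,0,0,0,0],[0.1,0,0,0,0,0,0],[0.1,0,0,0,0,0,0],[0.1,0,0.014,0,0,0,0],[0.1,0,0.028,0,0,0,0],[0.1,0,0.042,0,0,0,0],[0.1,0,0.056,0,0,0,0],[0.1,0,0.07,0,0,0,0]]' 5; python3 - <<'E'
from g import *
print(inv("c")); go(knob("c",.79,-.064),.062,M["c"][2]+np.pi/2)
E
```

```text
time_s: 22.05
ee_pos: [0.5669, -0.1833, 0.2209]
eef_rot: [0.989, 0.147, 0.001, 0.001]
contact_force: [-0.1, -0.6, -0.2]
opening: 0.29
time_s: 23.05
ee_pos: [0.5715, -0.2029, 0.2191]
eef_rot: [0.989, 0.147, -0.002, -0.001]
contact_force: [-4.2, 1.4, 4.0]
opening: 0.152
(np.float64(0.002733828238429298), np.float64(0.3572709326971791))
 shift [ 0.0034  0.0902 -0.0065] turn [-0.0004  0.0005 -0.    ] | mm [ 1.  27.1 -1.9] deg [-0.1  0.2 -0. ] rows>= 0.5
```

```bash
python3 -m inch '[[0.1,0,0.012,0,0,0,0],[0.1,0,0.025,0,0,0,0],[0.1,0,0.038,0,0,0,0],[0.1,0,0.05,0,0,0,0],[0.1,0,0.062,0,0,0,0],[0.1,0,0.074,0,0,0,0],[0.1,0,0.082,0,0,0,0],[0.1,0,0.087,0,0,0,0],[0.1,0,0.087,0,0,0,0],[0.1,0,0.087,0,0,0,0]]' 5; python3 - <<'E'
from g import *
print(inv("c"))
E
```

```text
time_s: 24.05
ee_pos: [0.5811, -0.2278, 0.2193]
eef_rot: [0.989, 0.147, 0.002, 0.0]
contact_force: [4.8, 4.4, -3.9]
opening: 0.146
(np.float64(-0.023904744062938424), np.float64(0.7827917563532636))
```

```bash
python3 -m inch '[[0.1,0,0.004,0,0,0,0],[0.1,0,0.004,0,0,0,0],[0.4,0,-0.002,0,0,0,0],[0.4,0,-0.002,0,0,0,0],[0.4,0,-0.002,0,0,0,0],[0.6,0,-0.002,-0.1,0,0,0],[0.9,0,-0.002,-0.23,0,0,0],[0.9,0,-0.002,-0.3,0,0,0],[0.9,0,-0.002,-0.3,0,0,0],[0.9,0,-0.002,-0.3,0,0,0]]' 5; python3 m.py 2>&1 | grep cheek; python3 - <<'E'
from g import *
go((.4522,.0003),.14,np.radians(42.5+90))
E
```

```text
time_s: 25.05
ee_pos: [0.5796, -0.2277, 0.3093]
eef_rot: [0.989, 0.147, 0.0, 0.0]
contact_force: [-0.6, -0.5, -0.6]
opening: 0.788
cheek [0.4455 0.0017] foot dir deg 36.2 ear r [0.0467, 0.0406, 0.0433] [37.1, 158.0, -89.5]
 shift [-0.1853 -0.8501  0.032 ] turn [-0.0002  0.0002 -0.0712] | mm [ -55.6 -255.     9.6] deg [ -0.1   0.1 -25.6] rows>= 5.2
```

```bash
python3 - <<'E'
from h import *
cv2.imwrite("pics/t7.png",cv2.resize(read_camera("top")["image"][130:290,220:430],None,fx=3.5,fy=3.5)[:,:,::-1])
E
```

```text
(no output)
```

View pics/t7.png

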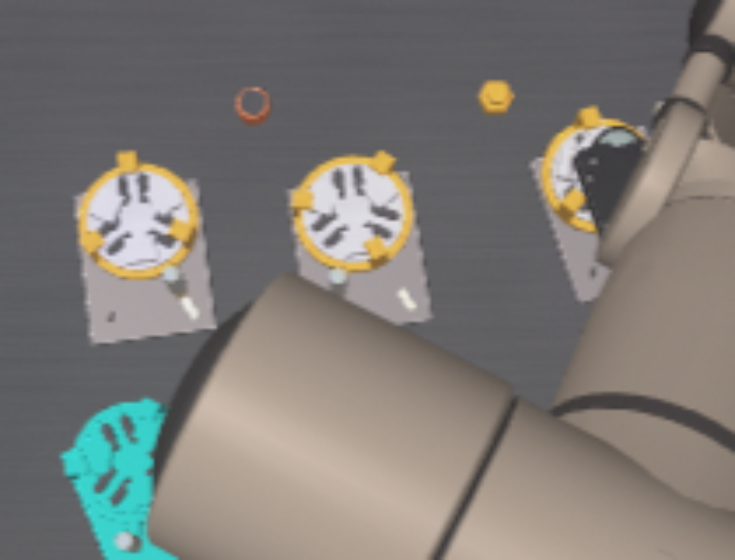

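The arm hides the cell in the top view, though collar A's knob is visibly at its white mark. I'll compare the scene-view blob with the start instead.

```bash
python3 - <<'E'
from h import *
c=read_camera("scene"); i0=cv2.imread("pics/scene0.png")[:,:,::-1]
for im in(i0,c["image"]):
    H=cv2.cvtColor(np.ascontiguousarray(im),cv2.COLOR_RGB2HSV).astype(int); m=(H[...,2]>150)&(H[...,1]<45)
    print([(int(a),np.round(ce,2)) for i,a,ce,b in blobs(m,200) if abs(ce[0]-316)<35 and abs(ce[1]-259)<25])
E
```

```text
[(429, array([316.38, 259.53]))]
[(451, array([316.62, 259.19]))]
```

```bash
python3 -m inch '[[0.9,-0.185,-0.85,0.03,0,0,-0.072],[0.9,-0.185,-0.85,0.03,0,0,-0.072],[0.9,-0.185,-0.85,0.03,0,0,-0.072],[0.9,-0.185,-0.85,0.03,0,0,-0.072],[0.9,-0.185,-0.85,0.03,0,0,-0.072],[0.9,-0.185,-0.85,0.03,0,0,-0.072],[0.9,-0.185,-0.85,0.03,0,0,-0.072],[0.9,-0.185,-0.85,0.03,0,0,-0.072],[0.9,-0.185,-0.85,0.03,0,0,-0.072],[0.9,-0.185,-0.85,0.03,0,0,-0.072]]' 15; python3 - <<'E'
from g import *
go((.4522,.0003),.048,np.radians(42.8+90))
E
```

```text
time_s: 26.2
ee_pos: [0.4533, -0.0008, 0.3001]
eef_rot: [0.931, 0.364, 0.0, 0.0]
contact_force: [-0.4, -0.2, 0.6]
opening: 0.903
 shift [-3.000e-04 -5.300e-03  3.103e-01] turn [ 0.      0.     -0.0003] | mm [-0.1 -1.6 93.1] deg [ 0.   0.  -0.1] rows>= 1.9
```

```bash
python3 -m inch '[[0.9,0,-0.003,0.12,0,0,0],[0.9,0,-0.003,0.24,0,0,0],[0.9,0,-0.003,0.31,0,0,0],[0.9,0,-0.003,0.31,0,0,0],[0.7,0,-0.003,0.31,0,0,0],[0.5,0,-0.003,0.31,0,0,0],[0.4,0,-0.003,0.31,0,0,0],[0.3,0,-0.003,0.31,0,0,0],[0.3,0,-0.003,0.31,0,0,0],[0.3,0,-0.003,0.31,0,0,0]]' 15; python3 -m inch '[[0.3,0,0,0,0,0,0],[0.3,0,0,0,0,0,0],[0.3,0,0,0,0,0,0],[0.3,0,0,-0.02,0,0,0],[0.3,0,0,-0.07,0,0,0],[0.3,0,0,-0.2,0,0,0],[0.3,0,0,-0.35,0,0,0],[0.3,0,0,-0.35,0,0,0],[0.3,0,0,-0.35,0,0,0],[0.3,0,0,-0.35,0,0,0]]' 15; python3 - <<'E'
from g import *
go(M["b"][:2],.15,M["b"][2]+np.pi/2)
E
```

```text
time_s: 27.2
ee_pos: [0.4521, 0.001, 0.2076]
eef_rot: [0.931, 0.365, 0.0, 0.0]
contact_force: [1.4, -2.3, 0.5]
opening: 0.434
time_s: 28.2
ee_pos: [0.4513, 0.0011, 0.3109]
eef_rot: [0.931, 0.365, -0.001, -0.001]
contact_force: [-0.3, 1.5, -2.9]
opening: 0.435
 shift [0.4063 0.3191 0.0049] turn [-0.0003  0.0004  0.0983] | mm [121.9  95.7   1.5] deg [-0.1  0.2 35.4] rows>= 4.1
```

```bash
python3 -m inch '[[0.3,0.07,0.05,0,0,0,0.016],[0.3,0.14,0.11,0,0,0,0.033],[0.3,0.21,0.16,0,0,0,0.049],[0.3,0.28,0.22,0,0,0,0.066],[0.3,0.34,0.27,0,0,0,0.082],[0.3,0.406,0.319,0,0,0,0.0983],[0.3,0.406,0.319,0,0,0,0.0983],[0.3,0.406,0.319,0,0,0,0.0983],[0.3,0.406,0.319,0,0,0,0.0983],[0.3,0.406,0.319,0,0,0,0.0983]]' 15; python3 - <<'E'
from g import *
go(M["b"][:2],.0666,M["b"][2]+np.pi/2)
c=read_camera("scene")
cv2.imwrite("pics/s8.png",cv2.resize(c["image"][150:330,180:400],None,fx=3.2,fy=3.2)[:,:,::-1])
E
```

```text
time_s: 29.2
ee_pos: [0.6057, 0.0135, 0.3118]
eef_rot: [0.998, 0.065, -0.001, -0.0]
contact_force: [0.7, -0.5, -3.0]
opening: 0.432
 shift [ 0.0009 -0.0006  0.2873] turn [-0.      0.0003  0.0001] | mm [ 0.3 -0.2 86.2] deg [-0.   0.1  0. ] rows>= 1.7
```

View pics/s8.png

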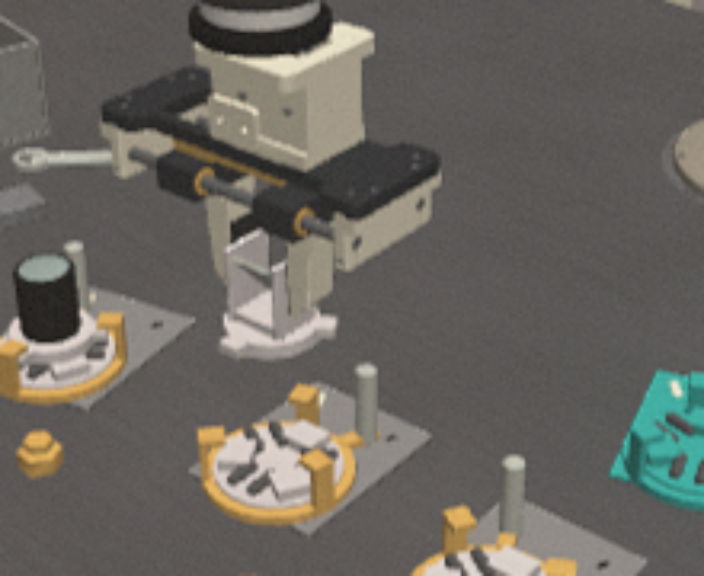

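The cheeked cell is held upright over mount B, with its ears lined up on the grooves and clear of the tabs. Lowering it now.

```bash
python3 -m inch '[[0.3,0.001,0,0.08,0,0,0],[0.3,0.001,0,0.16,0,0,0],[0.3,0.001,0,0.2,0,0,0],[0.3,0.001,0,0.22,0,0,0],[0.3,0.001,0,0.24,0,0,0],[0.3,0.001,0,0.252,0,0,0],[0.3,0.001,0,0.262,0,0,0],[0.3,0.001,0,0.268,0,0,0],[0.3,0.001,0,0.27,0,0,0],[0.3,0.001,0,0.27,0,0,0]]' 15; python3 -m inch '[[0.3,0,0,0.002,0,0,0],[0.3,0,0,0.004,0,0,0],[0.3,0,0,0.006,0,0,0],[0.3,0,0,0.008,0,0,0],[0.3,0,0,0.01,0,0,0],[0.3,0,0,0.012,0,0,0],[0.3,0,0,0.014,0,0,0],[0.3,0,0,0.015,0,0,0],[0.3,0,0,0.015,0,0,0],[0.3,0,0,0.015,0,0,0]]' 6; python3 - <<'E'
from g import *
go(M["b"][:2],.0666,M["b"][2]+np.pi/2)
E
```

```text
time_s: 30.25
ee_pos: [0.6068, 0.0136, 0.2315]
eef_rot: [0.998, 0.065, 0.0, 0.0]
contact_force: [-0.1, 0.0, -2.5]
opening: 0.436
time_s: 31.25
ee_pos: [0.6068, 0.0137, 0.2271]
eef_rot: [0.998, 0.065, 0.0, -0.0]
contact_force: [-0.9, 1.1, 1.9]
opening: 0.435
 shift [-0.0032 -0.0004  0.0051] turn [ 0.     -0.0001  0.0001] | mm [-1.  -0.1  1.5] deg [ 0. -0.  0.] rows>= 0.0
```

```bash
python3 -m inch '[[0.46,-0.002,0,0.001,0,0,0],[0.48,-0.002,0,0.001,0,0,0],[0.52,-0.002,0,0.001,0,0,0],[0.6,-0.002,0,0.001,0,0,0],[0.7,-0.002,0,0.001,0,0,0],[0.7,-0.002,0,0,0,0,0],[0.7,-0.002,0,-0.05,0,0,0],[0.7,-0.002,0,-0.15,0,0,0],[0.7,-0.002,0,-0.3,0,0,0],[0.7,-0.002,0,-0.3,0,0,0]]' 5; python3 - <<'E'
from g import *
go(knob("b",.03,-.064),.13,M["b"][2]+np.pi/2)
c=read_camera("scene")
cv2.imwrite("pics/s9.png",cv2.resize(c["image"][200:330,220:380],None,fx=4,fy=4)[:,:,::-1])
E
```

```text
time_s: 32.25
ee_pos: [0.6076, 0.0134, 0.3232]
eef_rot: [0.998, 0.065, 0.006, 0.001]
contact_force: [0.2, 0.1, 0.6]
opening: 0.701
 shift [-0.2204 -0.0792  0.1112] turn [ 0.0004 -0.0018  0.0001] | mm [-66.1 -23.8  33.4] deg [ 0.2 -0.7  0. ] rows>= 1.6
```

View pics/s9.png

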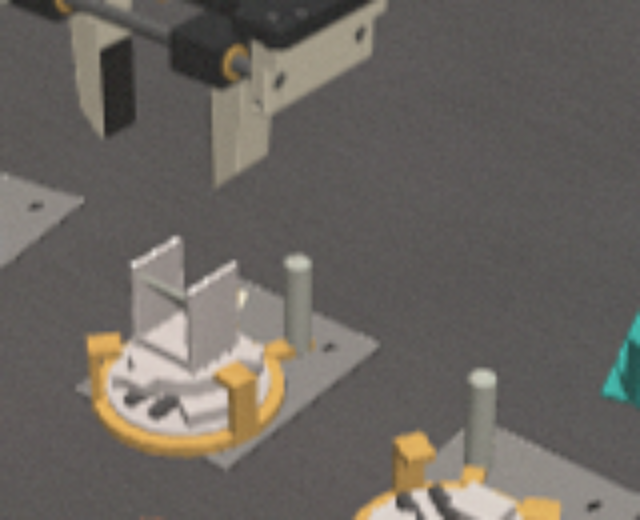

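The cell looks level between the tabs. I'll compare the cheek top corners seen at crop (133,262), (182,238), (188,290) and (237,262) with their expected seated positions.

```bash
python3 - <<'E'
from g import *
c=read_camera("scene")
for L in(.017,.013):
    print(L,[np.round((pix(c,[[*mf("b",x,y),.082]])[0]-[220,200])*4) for x,y in((L,-.02),(-L,-.02),(L,.02),(-L,.02))])
print("knob exp",np.round((pix(c,[[*mf("b",-.0589,.0249),.062]])[0]-[220,200])*4),"seen 298,261")
E
```

```text
0.017 [array([130., 264.]), array([178., 233.]), array([192., 294.]), array([239., 261.])]
0.013 [array([136., 260.]), array([172., 236.]), array([198., 290.]), array([234., 265.])]
knob exp [302. 260.] seen 298,261
```

```bash
python3 -m inch '[[0.5,-0.1,-0.03,0.03,0,0,0],[0.5,-0.22,-0.079,0.06,0,0.0018,0],[0.5,-0.22,-0.079,0.11,0,0.0018,0],[0.5,-0.22,-0.079,0.11,0,0.0018,0],[0.5,-0.22,-0.079,0.22,0,0.0018,0],[0.5,-0.22,-0.079,0.32,0,0.0018,0],[0.5,-0.22,-0.079,0.338,0,0.0018,0],[0.4,-0.22,-0.079,0.338,0,0.0018,0],[0.2,-0.22,-0.079,0.338,0,0.0018,0],[0.1,-0.22,-0.079,0.338,0,0.0018,0]]' 5; python3 - <<'E'
from g import *
print(inv("b")); go(knob("b",.03,-.064),.062,M["b"][2]+np.pi/2)
E
```

```text
time_s: 33.35
ee_pos: [0.5383, 0.0284, 0.2168]
eef_rot: [0.998, 0.065, 0.007, -0.0]
contact_force: [-0.2, -0.5, -0.2]
opening: 0.29
(np.float64(0.023258052781062098), np.float64(0.028077593612691243))
 shift [ 0.0036  0.0004 -0.0139] turn [ 0.0001 -0.0022  0.    ] | mm [ 1.1  0.1 -4.2] deg [ 0.  -0.8  0. ] rows>= 0.1
```

Corners match the seated mirror cell within about 1 px. The tool is 4 mm lower than planned, so I'll lift it, finish gripping, and turn the collar.

```bash
python3 -m inch '[[0.3,0,0,-0.014,0,-0.002,0],[0.3,0,0,-0.014,0,-0.002,0],[0.1,0,0,-0.014,0,-0.002,0],[0.1,0,0,-0.014,0,-0.002,0],[0.1,0,0,-0.014,0,-0.002,0],[0.1,0,0,-0.014,0,-0.002,0],[0.1,0,0.014,-0.014,0,-0.002,0],[0.1,0,0.028,-0.014,0,-0.002,0],[0.1,0,0.042,-0.014,0,-0.002,0],[0.1,0,0.056,-0.014,0,-0.002,0]]' 5; python3 - <<'E'
from g import *
print(inv("b"),bot.get_obs()["opening"]); go(knob("b",.8,-.064),.062,M["b"][2]+np.pi/2)
E
```

```text
time_s: 34.35
ee_pos: [0.5386, 0.0119, 0.2192]
eef_rot: [0.998, 0.065, -0.003, -0.0]
contact_force: [-4.8, 3.6, 4.3]
opening: 0.148
(np.float64(0.006868807499490331), np.float64(0.29246776682036857)) 0.14801972318455003
 shift [ 0.0094  0.106  -0.0063] turn [-0.0002  0.0008  0.0001] | mm [ 2.8 31.8 -1.9] deg [-0.1  0.3  0. ] rows>= 0.6
```

```bash
python3 -m inch '[[0.1,0,0.014,0,0,0,0],[0.1,0,0.028,0,0,0,0],[0.1,0,0.042,0,0,0,0],[0.1,0.003,0.056,0,0,0,0],[0.1,0.005,0.068,0,0,0,0],[0.1,0.007,0.08,0,0,0,0],[0.1,0.007,0.091,0,0,0,0],[0.1,0.007,0.1,0,0,0,0],[0.1,0.007,0.104,0,0,0,0],[0.1,0.007,0.104,0,0,0,0]]' 5; python3 - <<'E'
from g import *
print(inv("b"))
E
python3 -m inch '[[0.1,0,0,0,0,0,0],[0.1,0,0,0,0,0,0],[0.4,0,-0.005,0,0,0,0],[0.4,0,-0.005,0,0,0,0],[0.4,0,-0.005,0,0,0,0],[0.5,0,-0.005,-0.1,0,0,0],[0.5,0,-0.005,-0.23,0,0,0],[0.5,0,-0.005,-0.4,0,0,0],[0.5,0,-0.005,-0.5,0,0,0],[0.5,0,-0.005,-0.5,0,0,0]]' 5
```

```text
time_s: 35.35
ee_pos: [0.5465, -0.0181, 0.2196]
eef_rot: [0.998, 0.064, 0.001, -0.001]
contact_force: [2.8, 9.4, -4.5]
opening: 0.148
(np.float64(-0.02393761231384533), np.float64(0.7833454536193242))
time_s: 36.35
ee_pos: [0.5467, -0.0178, 0.375]
eef_rot: [0.998, 0.065, 0.004, 0.002]
contact_force: [0.3, 0.4, 0.4]
opening: 0.5
```

```bash
python3 -m inch '[[0.5,-0.7,1,-0.05,0,0,0],[0.5,-0.7,1,-0.05,0,0,0],[0.5,-0.7,1,-0.05,0,0,0],[0.5,-0.7,1,-0.05,0,0,0],[0.5,-0.7,1,-0.05,0,0,0],[0.5,-0.7,1,-0.05,0,0,0],[0.5,-0.7,1,-0.05,0,0,0],[0.5,-0.7,1,-0.05,0,0,0],[0.5,-0.7,1,-0.05,0,0,0],[0.5,-0.7,1,-0.05,0,0,0]]' 5; python3 - <<'E'
from g import *
t=read_camera("top");s=read_camera("scene")
a=cv2.resize(t["image"][150:250,220:430],(798,380)); b=cv2.resize(s["image"][200:370,150:400],(318,216)) 
cv2.imwrite("pics/t10.png",a[:,:,::-1]); cv2.imwrite("pics/s10.png",cv2.resize(s["image"][205:365,165:390],None,fx=3.5,fy=3.5)[:,:,::-1])
E
```

```text
time_s: 37.35
ee_pos: [0.3761, -0.3418, 0.3841]
eef_rot: [0.998, 0.064, -0.001, -0.001]
contact_force: [0.2, 0.4, 0.6]
opening: 0.496
```

View pics/t10.png

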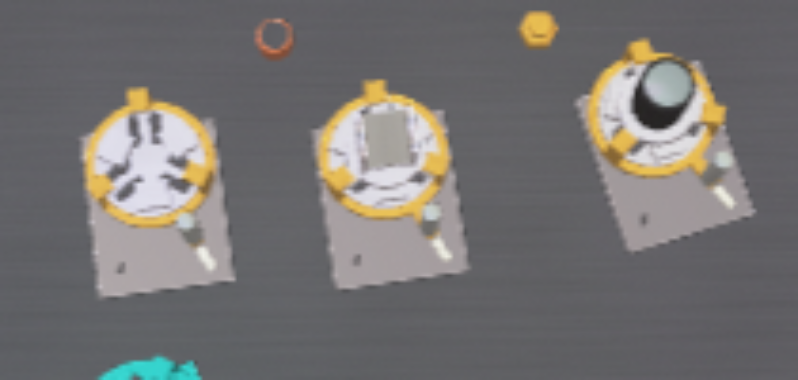

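View pics/s10.png

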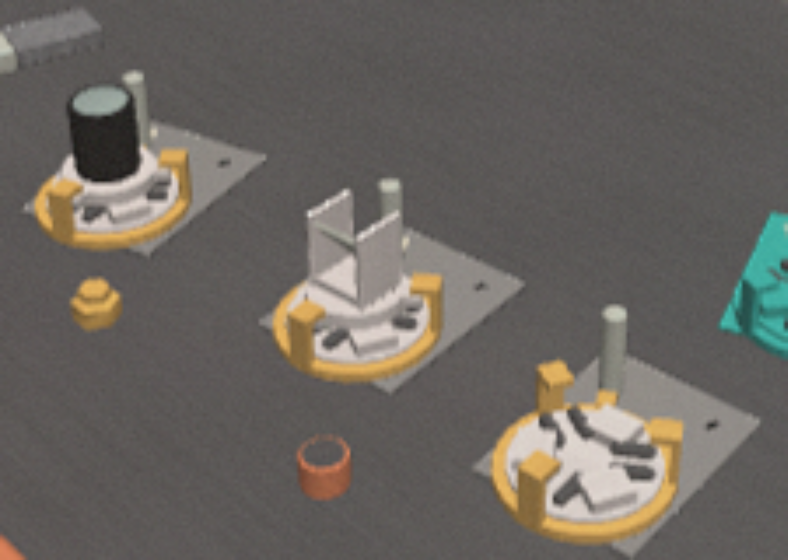

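All three knobs point at their white marks, both cells sit level with the tabs over their ears, and the nut and coupling are where they were. One numeric check remains before hand-in.

```bash
python3 - <<'E'
from g import *
t=read_camera("top"); s=read_camera("scene")
for k,u in {"a":(186,221),"b":(431,211),"c":(721,159)}.items():
    p=plane(t,[220+u[0]/3.8,150+u[1]/3.8],.062)[0]; cx,cy,w=M[k]; d=p-[cx,cy]
    print(k,"collar",round((np.arctan2(d[1],d[0])-w+.4)%(2*np.pi)-np.pi,3),"rad",round(np.linalg.norm(d),4))
for c in(t,s):
    H=hsv(c); m=(H[...,2]>110)&(H[...,0]>60)&(H[...,0]<115)&(H[...,1]>12); e=pix(c,[[*M["c"][:2],.082]])[0]
    print("lens exp",np.round(e,1),[(a,np.round(ce,1),np.round(plane(c,ce,.082)[0],4)) for i,a,ce,b in blobs(m,30) if np.linalg.norm(ce-e)<12])
print("mirror corners exp in s10 crop",[np.round((pix(s,[[*mf("b",x,y),.082]])[0]-[165,205])*3.5) for x in(.017,-.017) for y in(-.02,.02)])
E
```

```text
a collar 0.826 rad 0.0631
b collar 0.831 rad 0.0633
c collar 0.817 rad 0.0626
lens exp [395.3 172.9] [(np.int32(110), array([395.5, 171.6]), array([ 0.6382, -0.1874]))]
lens exp [194.5 232.7] [(np.int32(97), array([193.2, 233.5]), array([ 0.6385, -0.1857]))]
mirror corners exp in s10 crop [array([306., 213.]), array([361., 239.]), array([348., 186.]), array([402., 211.])]
```

Mirror and collars agree. The lens top reads about 3.7 mm off in x against my mount C centre. To tell a mis-seat from a centre error, I'll check mount C's centre against its foot-plate edges, with A and B as references, and look at the barrel's tilt.

```bash
python3 - <<'E'
from g import *
from m import rfit
t=read_camera("top"); s=read_camera("scene"); H=hsv(t); V=H[...,2]; S=H[...,1]
gray=(V>118)&(V<175)&(S<40)
for k,(cx,cy,w) in M.items():
    P=np.argwhere(gray)[:,::-1]; W=plane(t,P,.004)-[cx,cy]; L=np.c_[W@[np.cos(w),np.sin(w)],W@[-np.sin(w),np.cos(w)]]
    q=(L[:,0]<-.05)&(L[:,0]>-.12)&(abs(L[:,1])<.07); L=L[q]
    c=np.round(L[:,1]/.005); ed=[L[c==i,0].min() for i in np.unique(c) if (c==i).sum()>4]
    r=np.round(L[:,0]/.005); sd=[(L[r==i,1].min(),L[r==i,1].max()) for i in np.unique(r) if (r==i).sum()>15]
    print(k,"bottom edge at",np.round(np.median(ed),4),"slope",np.round(np.polyfit(np.unique(c)[:len(ed)]*.005,ed,1)[0],3),"sides",np.round(np.median(sd,0),4))
H=hsv(s); dark=H[...,2]<60
for nm,xy in(("c",M["c"][:2]),("c+3.5mm",(.638,-.1866))):
    e=pix(s,[[*xy,.036],[*xy,.082]]); print(nm,"exp slope",round((e[0,0]-e[1,0])/(e[0,1]-e[1,1]),3))
e=pix(s,[[*M["c"][:2],.06]])[0]
for i,a,ce,b in blobs(dark,100):
    if np.linalg.norm(ce-e)<20:
        P=np.argwhere(b)[:,::-1]; y=np.unique(P[:,1])[6:-7]; L=np.array([(v,P[P[:,1]==v,0].min(),P[P[:,1]==v,0].max()) for v in y]); print("slope",np.polyfit(L[:,0],L[:,1:].mean(1),1)[0],"bottom row",P[:,1].max(),len(y))
# barrel in top view: principal axis of dark+glass; base-to-top offset
H=hsv(t); dark=(H[...,2]<60); e=pix(t,[[*M["c"][:2],.06]])[0]; 
for i,a,ce,b in blobs(dark,30):
    if np.linalg.norm(ce-e)<14: 
        P=np.argwhere(b)[:,::-1]; print("top dark extents",P.min(0),P.max(0)); 
x=np.array(M["c"][:2]); print("base ellipse bottom-left exp",np.round(pix(t,[[x[0],x[1],.034],[x[0],x[1],.082]]),1))
E
```

```text
a bottom edge at -0.0891 slope 0.037 sides [-0.0496  0.05  ]
b bottom edge at -0.0911 slope 0.005 sides [-0.0504  0.0491]
c bottom edge at -0.0911 slope 0.021 sides [-0.051   0.0485]
c exp slope 0.131
c+3.5mm exp slope 0.133
slope 0.09615384615384766 bottom row 256 12
top dark extents [387 172] [399 183]
base ellipse bottom-left exp [[392.2 178.1]
 [395.3 172.9]]
```

```bash
python3 - <<'E'
from h import *
t=read_camera("top")["image"][155:200,370:420]; s=read_camera("scene")["image"][215:280,165:235]
cv2.imwrite("pics/z.png",np.hstack([cv2.resize(t,(400,360),interpolation=cv2.INTER_CUBIC),cv2.resize(s,(388,360),interpolation=cv2.INTER_CUBIC)])[:,:,::-1])
E
```

```text
(no output)
```

View pics/z.png

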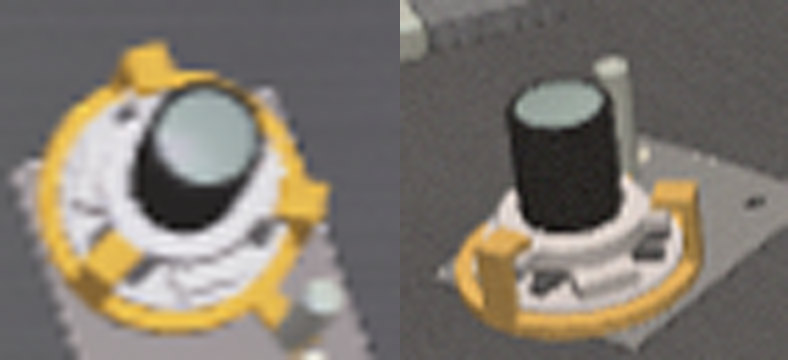

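By eye, the barrel looks upright in both zooms and the tabs stand over the ears. To settle it without more pictures, I'll fit offset and tilt by comparing the barrel's seen silhouette with the projected outline in both cameras. The mount-plane ring circle serves as a same-image reference.

```bash
python3 - <<'E'
from g import *
a=np.linspace(0,2*np.pi,90)
def circ3(x,y,z,r): return np.c_[x+r*np.cos(a),y+r*np.sin(a),np.full(90,z)]
for n in("top","scene"):
    c=read_camera(n); H=hsv(c); V=H[...,2]; S=H[...,1]; x,y,_=M["c"]
    e=pix(c,np.vstack([circ3(x,y,.034,.02),circ3(x,y,.082,.02)]))
    dark=V<85; glass=(V>110)&(H[...,0]>60)&(H[...,0]<115)&(S>12)
    cen=e.mean(0); m=(dark|glass); yy,xx=np.mgrid[:480,:640]; m&=(abs(xx-cen[0])<16)&(abs(yy-cen[1])<20)
    hull=cv2.convexHull(e.astype(np.float32)); hm=np.zeros(m.shape,np.uint8); cv2.fillConvexPoly(hm,cv2.dilate(hull,None).astype(np.int32) if False else hull.astype(np.int32),1); hm=cv2.dilate(hm,np.ones((7,7)))
    # background bench is dark in part: keep only inside dilated expected hull
    m&=hm>0
    lo,hi=e.min(0),e.max(0)
    print(n,"exp bbox",np.round([*lo,*hi],1))
    cols=range(int(cen[0])-4,int(cen[0])+5,2)
    for u in cols: print("  col",u,"".join("#" if dark[v,u] else "g" if glass[v,u] else "." for v in range(int(lo[1])-6,int(hi[1])+8)),"from",int(lo[1])-6, "V",V[int(hi[1])-4:int(hi[1])+5,u])
    for v in range(int(lo[1])+4,int(hi[1]),4): print("  row",v,"".join("#" if dark[v,u] else "g" if glass[v,u] else "." for u in range(int(lo[0])-6,int(hi[0])+8)),"from",int(lo[0])-6)
E
```

```text
top exp bbox [385.  165.7 402.7 185. ]
  col 389 .............g..########.......... from 159 V [ 40  40 162 227 228 210 114 163 224]
  col 391 ........#ggggg..g.#######......... from 159 V [ 39  39  42 215 228 229 154 173 199]
  col 393 ........ggggggggggg######......... from 159 V [ 37  41  38 181 229 229 183 175 225]
  col 395 .......gggggggggggg######......... from 159 V [ 38  40  84 227 227 228 153 225 226]
  col 397 ........ggggggggggg####........... from 159 V [ 39 115 224 226 226 183 196 225 226]
  row 169 ...........ggggggggggg......... from 379
  row 173 ........##....ggggggggg.....#.. from 379
  row 177 ........######ggggg.##......... from 379
  row 181 .........##########............ from 379
scene exp bbox [184.9 228.  206.4 256.6]
  col 191 .........gggggggg###################....... from 221 V [ 46  38  41  34  46 165 225 210 171]
  col 193 .......#.gggggggg###################....... from 221 V [ 39  49  42  34  25 158 226 217 186]
  col 195 .......#.gggggggg###################....... from 221 V [ 35  41  44  40  28 162 227 215 186]
  col 197 .......#.ggggggg####################....... from 221 V [ 38  43  46  38  57 174 227 211 176]
  col 199 ........#.ggggg####################........ from 221 V [ 40  44  39  31  99 192 227 198 156]
  row 231 ........##g.gggggggggg.#............ from 178
  row 235 ......##gggggggggggggg####.......... from 178
  row 239 .......###################.......#.. from 178
  row 243 .......###################.......... from 178
  row 247 .......###################.......... from 178
  row 251 .........##################......... from 178
  row 255 ..........#############............. from 178
```

The silhouettes support a seated lens. In the scene view the barrel's top and bottom rows are 228 and 256.4, against 228.0 and 256.6 expected. A cell sitting 4 mm high would shift them by about 2 px. In the top view the outline is centred within about 0.5 px (1.2 mm), and the axis slope is 0.125 against 0.131 expected. The sideways 1.7 px in the scene view nearly matches the 1.2 px seen on mount C's own knob, so most of it belongs to my mount centre. The earlier 3.7 mm came from the glass mask. Handing in.

```bash
python3 - <<'E'
from workcell import bot
print(bot.job_done(), bot.get_obs()["time_s"])
E
```

```text
the job is handed in; nothing more can be done
the job is handed in; nothing more can be done
```

I handed the job in at about 38 s of the 210 s allowed. Two cells were on the bench. The lens cell is in mount C and the mirror cell is in mount B, and all three collars are locked, including the one on empty mount A. No verdict is reported back.

**Collars:** The last top view puts all three knobs at their white marks, at about 0.82–0.83 rad. The arm's own position at the end of each turn gave 0.77–0.78. Both are above the 0.72 needed.

**Mirror cell:** Before locking, its top corners matched the seated position within about 1 px. After locking, three of the four did, and one was about 2 px off.

**Lens cell:** One check disagreed. The centre of the glass read 3.7 mm off in x, while the barrel outline agreed with a seated, upright cell:
- **Height:** top and bottom edges within 0.2 px in the scene view.
- **Centring:** about 1 mm off in the top view.
- **Sideways:** 1.7 px off in the scene view. Mount C's own knob showed 1.2 px of this, so I put most of it down to my estimate of the mount's centre.
- **Tilt:** slope readings of 0.10–0.13 against 0.13 expected, so any lean is under about 0.035 rad.

I took the outline as the better evidence, but the lens position is less certain than the mirror's.

**Forces and bystanders:** The wrist-force readings, taken at the end of each move, stayed under about 13 N. The nut and coupling looked unmoved in the last pictures. I did not measure the other bystanders.

I viewed 16 pictures, two over the budget of 14.

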